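# Clear the jammed model-block chute and pin it

### The job

A block with an orange stripe is jammed under the hood of the feed chute: first set the sound white blocks waiting above it upright side by side on the floor of the wooden tray, then nudge the jammed block back up the chute until it is clear of the hood, lift it out and stand it upright near the middle of the green cutting mat. Next, with the sound blocks still in the tray, push the red-handled stop rod through both yellow eyelets from the side away from the robot until its end sticks well out of the far one, leave it there, and reload the sound blocks on the open part of the chute, wholly above the hood, one behind the other, standing flat on the deck between the guide rails. Leave the white drum, the pot and the glue bottle where they are.

Things in the scene. Friction and masses are not known exactly. Their poses are not given: they have to be found in the camera images.
- chute: fixed feed chute. Origin on the table under the middle of the outlet; z up, local +x level, uphill; local y across, +y towards eye_near (side away from robot). Deck rises 10 deg along +x, 64 mm wide inside the hood. Blocks stay put by friction. Above the hood: only guide rails 10 mm high, 6 mm thick, 68 mm apart. A 12 mm high, 90 mm wide base board on the table begins at the outlet; nothing stands downhill of it
- outlet (a point): on the deck surface, mid-width, at the outlet (lower end), 45 mm above the table; its own x axis points up the slope, y across, z square to the deck. Two 18 mm high tabs in the outer 10 mm on each side stop blocks from sliding out (they reach 8 mm downhill); the 44 mm between them is open, so fingers can push a block from here
- hood_end (a point): on the deck surface, mid-width, under the hood's upper end, 75 mm up the slope from the outlet. Outlet to here is hooded: side walls 76 mm wide outside and two blue lips, underside 49, top 54 mm above the deck, with an open slot 44 mm wide along the middle: a block beneath cannot be lifted, but shut fingers can travel along the slot. A block wholly above this point can be lifted
- chute_top (a point): on the deck surface, mid-width, 322 mm up the slope from the outlet, at the 30 mm high end wall
- eye_near (a point): centre of the 18 mm hole of the yellow eyelet lug on the side away from the robot, on the lug's outer face; 16 mm up the slope from the outlet and 22 mm above the deck; the stop rod enters here. Lugs are 12 mm thick
- eye_far (a point): centre of the 18 mm hole of the other yellow lug, outer face, 88 mm straight across from eye_near at the same height; the rod's end comes out here. The jammed block lies across this line until it is pushed back
- jam_mid (a point): the jammed arch block, 72 mm long (x) x 58 wide (y) x 46 tall (z): an inverted U, its opening 28 mm long, 22 high, right across the width; 0.13-0.25 kg. Point at its centre, 23 mm above its underside; x axis up the slope at the start; plaster white with an orange stripe across its top. It starts under the hood, its lower end about 4 mm up from the outlet
- tray: fixed light-wood tray for sound blocks, 300 mm (local x) x 150 mm (local y), walls 6 mm thick and 14 mm high, floor about 6 mm thick; origin under its centre, on the table
- mat: fixed green cutting mat with yellow grid, 220 x 220 mm, 3 mm thick; origin under its centre, on the table, axes along its edges
- rod_grip (a point): centre of the red handle of the stop rod: a block 60 mm long (x), 24 x 24 mm in section, lying on the table (centre 12 mm up). A steel rod, 11 mm in diameter and 115 mm long, tapered at the last 10 mm, sticks out of its end along +x. 0.12 kg, balance point about 17 mm towards the rod from here, still inside the handle
- rod_tip (a point): free end of the stop rod, on its axis, 145 mm from rod_grip along the rod's +x; same axes
- drum: bystander: round white model, 120 mm in diameter, 50 mm high; origin under its centre
- pot: bystander: blue pot, 76 mm in diameter, 100 mm high; origin under its centre
- glue: bystander: white glue bottle with orange cap, 60 mm in diameter, 150 mm high; origin under its centre
- block_a_mid (a point): sound arch block, 72 mm long (x) x 58 wide (y) x 46 tall (z): an inverted U, its opening 28 mm long, 22 high, right across the width; 0.13-0.25 kg. Point at its centre, 23 mm above its underside; x axis up the slope at the start; plain white. Waits on the open part of the chute, place 1 of 3 counted up the slope from the hood (about 79 mm apart); absent in some runs
- block_b_mid (a point): sound arch block, 72 mm long (x) x 58 wide (y) x 46 tall (z): an inverted U, its opening 28 mm long, 22 high, right across the width; 0.13-0.25 kg. Point at its centre, 23 mm above its underside; x axis up the slope at the start; plain white. Waits on the open part of the chute, place 2 of 3 counted up the slope from the hood (about 79 mm apart); absent in some runs
- block_c_mid (a point): sound arch block, 72 mm long (x) x 58 wide (y) x 46 tall (z): an inverted U, its opening 28 mm long, 22 high, right across the width; 0.13-0.25 kg. Point at its centre, 23 mm above its underside; x axis up the slope at the start; plain white. Waits on the open part of the chute, place 3 of 3 counted up the slope from the hood (about 79 mm apart); absent in some runs

How it is judged:
By the outcome, as a careful person would: the job done as asked, in the order asked, and still so for the second after the job is handed in, with the robot touching nothing.
Of block_a, block_b, block_c only 1 to 3 are there at a start; the rules pass over those that are not, and their reading is None.
At some moment in a run one of rod, jam may be knocked a few centimetres aside while the robot is not near it.
It also fails if it takes over 210 s, if anything falls off the work surface, if the arm or the gripper's body presses on something with over 40 N, if the wrist force passes 120 N, or if a joint passes its speed limit or range.

### The arm

A 7-joint arm with a two-finger parallel gripper is mounted at the origin on the work surface. World frame = base frame: x ahead of the robot, y to its left, z up, the work surface at z = 0. Lengths are in mm, angles in rad, forces in N, time in s.
With the tool pointing down it reaches from about 375 to 925 mm from the base axis. Payload 3.1 kg.
Tool frame: the origin (TCP) lies on the mounting face of the last link; the fingertips stand 173 mm ahead of it and the grasp point (between the pads) lies 155 mm ahead of it; z points along the fingers, y is the line along which they close (so a half turn about z gives the same grasp; the last joint's range is limited). The gripper opens to 85 mm and grips with 20 to 120 N. Pads are 22 mm wide; open, the fingers measure 114 mm over their backs; the gripper's body (76 mm by 85 mm) begins 54 mm behind the grasp point. The pads swing forward as they close: fully open they stand 13 mm farther back than shut.
Start: joints at [1.059, 0.383, 0.044, 1.598, -0.018, 1.161, -0.05], TCP at [261.376, -595.138, 404.669] pointing down, gripper open.
Joint ranges: [-2.61, 2.61], [-0.41, 2.15], [-1.48, 1.57], [0, 2.5], [-1.57, 4.71], [0.05, 1.97], [-2.85, 2.85]. Speed limits (rad/s): [2.79, 2.79, 3.14, 3.14, 3.14, 3.14, 3.14].

### API

Orientations are given as a 3x3 rotation matrix whose columns are the frame's x, y, z axes.
In Python, from cell import ctrl gives the robot as it stands. The module is installed in compiled form; this text tells all that it offers.
- The arm moves only by the tool arm_command, never from a script. Its argument "increments" is a list that holds one entry, the list of rows, each a list of 7 numbers: the shift along the tool's x, y, z normalised to -1 to 1, where 1 is 15 cm, then the turn, a rotation vector about the tool's x, y, z normalised to -1 to 1, where 1 is 120 degrees, then the opening, from 0 (shut) to 1 (fully open). A call has exactly 8 rows; each row is the pose to reach, as a shift and turn from the pose commanded when the call began, along the tool's axes at that moment; what a row does not reach only later rows make up. A row lasts 1/10 s, in which the tool goes at most 50 mm and 8.59 degrees, less where a joint would pass 70% of its speed; a pose out of reach is approached as far as the arm can. A call with a number of a shift or a turn outside -1 to 1 is refused whole. A call with a gripper value outside its range is refused whole. The fingers move at their own pace and stop on an object; "grip_force" is the grip in N (left out, the last holds). Time passes only in rows, so rows that repeat a pose let the fingers close, or fill a call up. It gives the time, the measured TCP pose, the force, the opening and the grip force at its end, in the units of the state.
- ctrl.observe(): the state, without advancing time (a new reading comes with each control period).
- ctrl.get_image(name): name is "side" or "top"; returns a dict with "frame" (384x512x3 uint8, blue, green, red), "K" (3x3 intrinsics, pixels), "cam_to_world" (4x4, takes a point from camera to world coordinates). Camera axes: x right, y up, looking along -z (the intrinsics and any distortion apply to the point x, -y, -z); pixel columns grow to the right and rows downward; lengths in mm; the calibration is good to about 2 mm. A picture is of the moment at which its call begins. There is no depth.
- ctrl.job_done(): hands the job in; it is judged then, once.
The state is a dict: "clock": time; "joint_positions": joint angles; "joint_velocities": joint speeds; "joint_efforts": joint torques, N m; "ee_pos": TCP position; "orientation": TCP orientation; "ft_force": force on the tool from outside, world axes, zero at the start; "wrist_torque": the same for the moment, N m; "opening": opening from 0.0 (shut) to 1.0 (fully open); "gripper_force": force on a finger pad.
Only numpy, scipy, OpenCV 4.12 (cv2) and the standard library are available. Lean on these libraries where they do the work, as an engineer would, in place of code of your own. Each camera call takes 0.05 s, during which the arm holds its last target. There are 200 camera calls.

## Working session

There is one attempt and no reset: what is moved stays moved. The work goes in short steps, Python scripts to look and compute and a tool call to move; the robot and the scene stay as the last step left them, time stands still between calls to the robot, and variables do not carry over. Pictures are saved under pics/ and viewed, at most 19 in all, crops included, and the job is handed in when it is done.

Besides the shell and the picture viewer there is one more tool, called after "Call:" as name(argument=value, ...) on one line, values as JSON. arm_command: Moves the arm, as the interface text tells. Scaled input: -1 to 1 covers 15 cm each way for a shift and 120 degrees each way for a turn. Its arguments: {"type":"object","properties":{"increments":{"type":"array","items":{"type":"array","items":{"type":"array","items":{"type":"number","minimum":-1,"maximum":1}}}},"grip_force":{"type":"number"}},"required":["increments"]}

```bash
mkdir -p pics
cat > h.py <<'E'
import numpy as np, cv2
from cell import ctrl
def shot(name,tag):
    d=ctrl.get_image(name); cv2.imwrite(f'pics/{tag}.png',d['frame']); np.savez(f'pics/{tag}.npz',K=d['K'],T=d['cam_to_world']); return d
def load(tag):
    z=np.load(f'pics/{tag}.npz'); return dict(frame=cv2.imread(f'pics/{tag}.png'),K=z['K'],cam_to_world=z['T'])
def ray(d,u,v):
    K=np.array(d['K']);T=np.array(d['cam_to_world'])
    r=np.linalg.inv(K)@np.array([u,v,1.]); r=T[:3,:3]@np.array([r[0],-r[1],-r[2]]); return T[:3,3],r/np.linalg.norm(r)
def onz(d,u,v,z):
    o,r=ray(d,u,v); return o+r*(z-o[2])/r[2]
def tri(d1,p1,d2,p2):
    o1,r1=ray(d1,*p1);o2,r2=ray(d2,*p2)
    A=np.stack([r1,-r2],1);s=np.linalg.lstsq(A,o2-o1,rcond=None)[0]
    a=o1+s[0]*r1;b=o2+s[1]*r2; return (a+b)/2,np.linalg.norm(a-b)
def proj(d,P):
    T=np.array(d['cam_to_world']);p=T[:3,:3].T@(np.array(P,float)-T[:3,3]);q=np.array(d['K'])@np.array([p[0],-p[1],-p[2]]);return q[:2]/q[2]
E
python3 - <<'E'
from h import *
for n in('top','side'):
    d=shot(n,n+'0'); print(n,np.round(d['K'],1).tolist(),np.round(d['cam_to_world'],3).tolist())
a=cv2.imread('pics/top0.png');b=cv2.imread('pics/side0.png')
for n,i in(('top',a),('side',b)): cv2.imwrite(f'pics/{n}0big.png',cv2.resize(i,(800,600),interpolation=cv2.INTER_CUBIC))
s=ctrl.observe();print({k:np.round(v,3).tolist() for k,v in s.items()})
E
```

```text
top [[362.0, 0.0, 252.4], [0.0, 362.0, 188.0], [0.0, 0.0, 1.0]] [[-0.006, 0.982, -0.188, 338.107], [-1.0, -0.005, 0.009, 19.592], [0.008, 0.188, 0.982, 1119.034], [0.0, 0.0, 0.0, 1.0]]
side [[405.3, 0.0, 257.4], [0.0, 405.3, 192.4], [0.0, 0.0, 1.0]] [[-0.905, 0.233, -0.356, 158.828], [-0.425, -0.455, 0.782, 820.111], [0.02, 0.859, 0.511, 658.549], [0.0, 0.0, 0.0, 1.0]]
{'clock': 0.1, 'joint_positions': [1.059, 0.384, 0.044, 1.599, -0.018, 1.161, -0.05], 'joint_velocities': [0.001, -0.003, -0.0, -0.003, 0.001, -0.001, -0.001], 'joint_efforts': [0.003, -43.473, 1.029, -25.046, 0.011, 0.005, 0.0], 'ee_pos': [261.199, -594.734, 403.418], 'orientation': [[0.916, 0.402, -0.001], [0.402, -0.916, 0.002], [-0.0, -0.002, -1.0]], 'ft_force': [-0.014, -0.116, -0.786], 'wrist_torque': [-0.004, 0.02, -0.022], 'gripper_force': 0.0, 'opening': 0.996}
```

View pics/top0big.png

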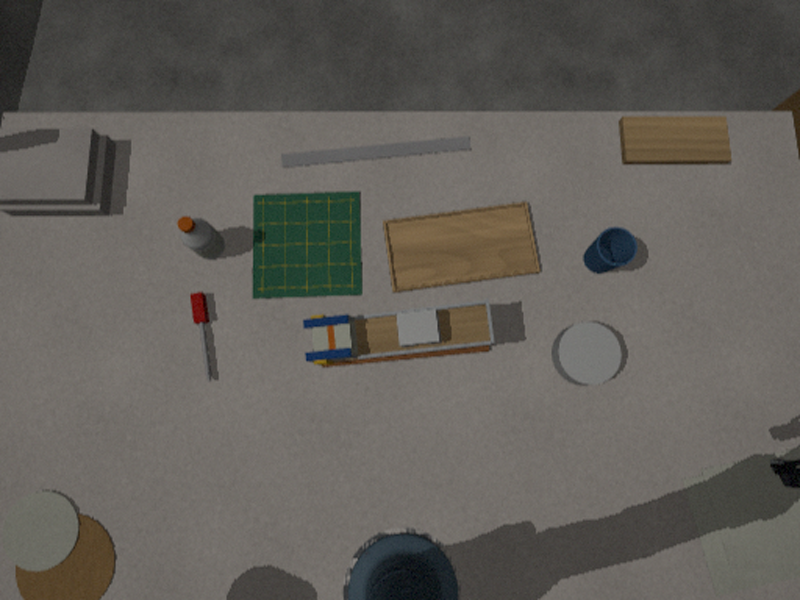

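View pics/side0big.png

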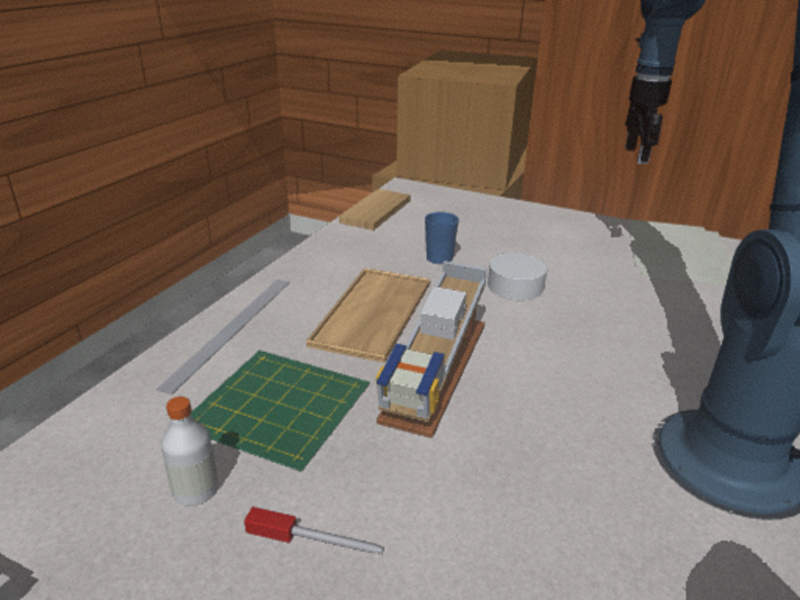

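Both views show one sound block (place 2, top ≈(417,327) in the enlarged view), the jammed block under the hood (≈(330,338)), the rod at left (200,308)→(212,378), and the tray and mat beyond. I'll crop in for pixel-accurate points.

Run:
```python
from h import *
a=cv2.imread('pics/top0.png');b=cv2.imread('pics/side0.png')
def crop(i,x0,x1,y0,y1,s,n):
    c=cv2.resize(i[y0:y1,x0:x1],None,fx=s,fy=s,interpolation=cv2.INTER_CUBIC)
    c=cv2.convertScaleAbs(c,alpha=1.3)
    for x in range(x0-x0%10+10,x1,10): cv2.putText(c,str(x),((x-x0)*s,8),0,.3,(0,255,255));cv2.line(c,((x-x0)*s,10),((x-x0)*s,16),(0,255,255))
    for y in range(y0-y0%10+10,y1,10): cv2.putText(c,str(y),(0,(y-y0)*s+4),0,.3,(0,255,255))
    cv2.imwrite(n,c)
crop(a,188,324,186,240,5,'pics/c1.png') if 0 else crop(a,188,320,188,238,6,'pics/c1.png')
crop(b,230,320,165,280,5,'pics/c2.png')
```

```text
(no output)
```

View pics/c1.png

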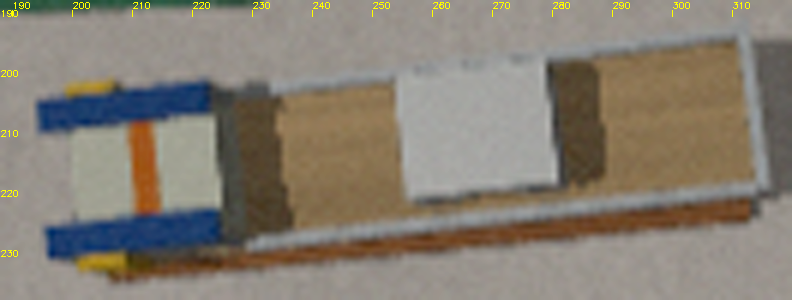

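View pics/c2.png

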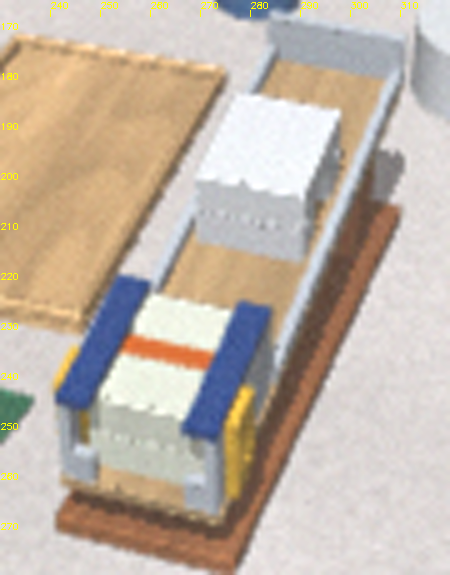

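The crops show the hood lips (top view upper lip (194,204)–(223,207), lower (195,226)–(224,228)), the white block's top at top-view (254–280, 198–221) and side-view (270–298, 184–204). Now I'll triangulate.

```bash
cat > m.py <<'E'
from h import *
t=load('top0');s=load('side0')
def quad(d,lo,hi,roi=None):
    m=cv2.inRange(cv2.cvtColor(d['frame'],cv2.COLOR_BGR2HSV),lo,hi)
    if roi: z=np.zeros_like(m);x0,x1,y0,y1=roi;z[y0:y1,x0:x1]=m[y0:y1,x0:x1];m=z
    m=cv2.morphologyEx(m,cv2.MORPH_CLOSE,np.ones((5,5)))
    cs=sorted(cv2.findContours(m,cv2.RETR_EXTERNAL,cv2.CHAIN_APPROX_NONE)[0],key=cv2.contourArea)[::-1]
    return cs
# lips
P=dict(fo_o=((38,100),(57,393)),fo_u=((209,82),(120,275)),fi_u=((211,114),(152,283)),ni_u=((219,210),(238,302)),no_u=((221,240),(271,308)),ni_o=((45,228),(184,425)),
 bUL=((396,75),(198,182)),bUR=((547,60),(242,94)),bDR=((558,185),(340,108)),bDL=((408,200),(305,198)))
for k,(a,b) in P.items():
    a=(np.array(a)+.5)/6-.5+188; b=(np.array(b)+.5)/5-.5+[230,165]
    p,e=tri(t,a,s,b);print(k,p.round(1),round(e,1))
c=quad(t,(40,80,20),(90,255,255),(155,240,115,200))[0];r=cv2.minAreaRect(c);q=cv2.boxPoints(r);m=np.array([onz(t,*x,3) for x in q])
print('mat',m.round(1).tolist(),m.mean(0).round(1))
c=quad(t,(5,60,60),(30,255,255),(240,350,125,190))[0];r=cv2.minAreaRect(c);q=cv2.boxPoints(r);m=np.array([onz(t,*x,14) for x in q])
print('tray',m.round(1).tolist(),m.mean(0).round(1))
for d,roi,n in((t,(115,145,180,212),'top'),(s,(150,195,320,352),'side')):
    c=quad(d,(0,150,50),(8,255,255),roi)[0];r=cv2.minAreaRect(c);q=cv2.boxPoints(r);print('red',n,q.round(1).tolist(),[onz(d,*x,24).round(1).tolist() for x in q])
E
python3 m.py
```

```text
fo_o [488.3 177.8  96.4] 0.9
fo_u [495.5  96.1 107.7] 2.5
fi_u [479.9  94.9 107.3] 1.3
ni_u [435.9  91.1 107.7] 3.7
no_u [420.9  89.7 108.4] 1.6
ni_o [427.9 173.1  96.5] 1.4
bUL [496.    7.6 111.1] 1.4
bUR [500.9 -62.1 126.3] 0.2
bDR [444.4 -65.1 130.6] 3.9
bDL [438.2   2.8 115.1] 1.3
mat [[761.9, 308.7, 3.0], [769.0, 84.4, 3.0], [552.5, 76.3, 3.0], [546.1, 292.8, 3.0]] [657.4 190.5   3. ]
tray [[703.0, 34.5, 14.0], [745.2, -270.1, 14.0], [593.9, -282.0, 14.0], [554.1, 15.3, 14.0]] [ 649.  -125.6   14. ]
red top [[121.5, 187.6999969482422], [128.8000030517578, 186.8000030517578], [131.1999969482422, 205.5], [123.80000305175781, 206.39999389648438]] [[551.0, 412.4, 24.0], [553.8, 389.9, 24.0], [495.7, 379.4, 24.0], [493.0, 401.7, 24.0]]
red side [[155.3000030517578, 339.3999938964844], [159.0, 323.5], [188.39999389648438, 330.29998779296875], [184.6999969482422, 346.20001220703125]] [[541.9, 429.2, 24.0], [559.0, 395.2, 24.0], [497.8, 383.8, 24.0], [483.5, 417.6, 24.0]]
```

Call:
arm_command(increments=[[[0.72,-0.79,0.07,0,0,0,1],[0.72,-0.79,0.07,0,0,0,1],[0.72,-0.79,0.07,0,0,0,1],[0.72,-0.79,0.07,0,0,0,1],[0.72,-0.79,0.07,0,0,0,1],[0.72,-0.79,0.07,0,0,0,1],[0.72,-0.79,0.07,0,0,0,1],[0.72,-0.79,0.07,0,0,0,1]]])

```text
clock: 0.9
ee_pos: [311.5, -445.1, 394.3]
orientation: [[0.917, 0.399, -0.0], [0.399, -0.917, -0.001], [-0.0, 0.001, -1.0]]
ft_force: [0.2, 0.4, -1.3]
opening: 1.005
gripper_force: 0.0
```

```bash
cat > m2.py <<'E'
from h import *
from m import quad
t=load('top0');s=load('side0')
def corners(d,lo,hi,roi):
    h=cv2.convexHull(quad(d,lo,hi,roi)[0])
    for e in np.linspace(2,15,60):
        q=cv2.approxPolyDP(h,e,True)
        if len(q)==4: return q[:,0].astype(float)
for n,z,lo,hi,rt,rs in(('mat',3,(40,80,20),(90,255,255),(155,240,115,200),(115,240,220,305)),('tray',14,(5,60,60),(30,255,255),(240,350,125,190),(190,276,165,232))):
    for d,r in((t,rt),(s,rs)):
        q=corners(d,lo,hi,r);m=np.array([onz(d,*x,z) for x in q]);print(n,q.tolist(),m[:,:2].round(0).tolist(),m.mean(0).round(1))
E
python3 m2.py | tail -4
python3 -c "
from h import *
s=ctrl.observe();print(s['clock'],s['ee_pos'],s['ft_force'])"
```

```text
mat [[229.0, 123.0], [230.0, 187.0], [162.0, 190.0], [162.0, 126.0]] [[768.0, 85.0], [556.0, 80.0], [547.0, 293.0], [758.0, 301.0]] [657.1 189.8   3. ]
mat [[165.0, 225.0], [235.0, 245.0], [192.0, 300.0], [123.0, 266.0]] [[768.0, 93.0], [554.0, 85.0], [548.0, 297.0], [756.0, 277.0]] [656.6 187.8   3. ]
tray [[337.0, 130.0], [344.0, 174.0], [251.0, 186.0], [245.0, 141.0]] [[738.0, -263.0], [593.0, -278.0], [556.0, 14.0], [703.0, 33.0]] [ 647.7 -123.4   14. ]
tray [[274.0, 178.0], [245.0, 231.0], [196.0, 221.0], [233.0, 172.0]] [[599.0, -276.0], [552.0, 32.0], [694.0, 51.0], [739.0, -251.0]] [ 645.8 -110.9   14. ]
0.9 [ 311.4601424  -445.07206719  394.26677324] [ 0.24132724  0.41112235 -1.25853829]
```

Call:
arm_command(increments=[[[0.72,-0.79,0.07,0,0,0,1],[0.72,-0.79,0.07,0,0,0,1],[0.72,-0.79,0.07,0,0,0,1],[0.72,-0.79,0.07,0,0,0,1],[0.72,-0.79,0.07,0,0,0,1],[0.72,-0.79,0.07,0,0,0,1],[0.72,-0.79,0.07,0,0,0,1],[0.72,-0.79,0.07,0,0,0,1]]])

```text
clock: 1.7
ee_pos: [363.1, -293.3, 383.8]
orientation: [[0.917, 0.399, 0.0], [0.399, -0.917, -0.0], [-0.0, 0.0, -1.0]]
ft_force: [0.1, -0.0, 0.2]
opening: 1.001
gripper_force: 0.0
```

Call:
arm_command(increments=[[[0.72,-0.79,0.07,0,0,0,1],[0.72,-0.79,0.07,0,0,0,1],[0.72,-0.79,0.07,0,0,0,1],[0.72,-0.79,0.07,0,0,0,1],[0.72,-0.79,0.07,0,0,0,1],[0.72,-0.79,0.07,0,0,0,1],[0.72,-0.79,0.07,0,0,0,1],[0.72,-0.79,0.07,0,0,0,1]]])

```text
clock: 2.5
ee_pos: [414.6, -141.3, 373.2]
orientation: [[0.917, 0.398, -0.0], [0.398, -0.917, -0.0], [-0.0, 0.0, -1.0]]
ft_force: [0.4, -0.6, -0.9]
opening: 0.999
gripper_force: 0.0
```

```bash
cat >> h.py <<'E'
from scipy.spatial.transform import Rotation as R
# chute frame
U=np.array([.0855,-.9963,0]);U/=np.linalg.norm(U);Y=np.array([-U[1],U[0],0])
c10,s10=np.cos(np.radians(10)),np.sin(np.radians(10))
S=c10*U+np.array([0,0,s10]);N=-s10*U+np.array([0,0,c10])
OUT=np.array([452.6,157.2,45.])
def chute(s,y,h): return OUT+s*S+y*Y+h*N
RC=np.stack([np.cross(Y,-N),Y,-N],1)
def down(yaw): # tool down, tool y axis at yaw(deg) in the world
    y=np.array([np.cos(np.radians(yaw)),np.sin(np.radians(yaw)),0]);z=np.array([0,0,-1.]);return np.stack([np.cross(y,z),y,z],1)
def plan(G,Rt,ahead=155):
    s=ctrl.observe();R0=np.array(s['orientation']);p=np.array(s['ee_pos'])
    P=np.array(G)-ahead*Rt[:,2]
    d=R0.T@(P-p)/150; r=R.from_matrix(R0.T@Rt).as_rotvec(degrees=True)/120
    print('t',round(s['clock'],1),'at',p.round(1),'goal',P.round(1),'d',d.round(3),'rot',r.round(3),'F',np.round(s['ft_force'],1),'open',round(s['opening'],3))
def chutexyz(p):
    q=np.array(p)-OUT;return np.array([q@S,q@Y,q@N])
E
python3 - <<'E'
from h import *
G=chute(198,0,32);print(G,chute(198,0,0)); plan(G+100*N,RC)
E
```

```text
[468.79732503 -31.54146117 110.89618727] [469.27244452 -37.07785346  79.38233918]
t 2.5 at [ 414.6 -141.3  373.2] goal [465.   12.6 362. ] d [ 0.717 -0.807  0.074] rot [-0.052 -0.072 -0.594] F [ 0.4 -0.6 -0.9] open 0.999
```

Call:
arm_command(increments=[[[0.717,-0.807,0.0,-0.052,-0.072,-0.594,1],[0.717,-0.807,0.0,-0.052,-0.072,-0.594,1],[0.717,-0.807,0.0,-0.052,-0.072,-0.594,1],[0.717,-0.807,0.0,-0.052,-0.072,-0.594,1],[0.717,-0.807,0.0,-0.052,-0.072,-0.594,1],[0.717,-0.807,0.0,-0.052,-0.072,-0.594,1],[0.717,-0.807,0.0,-0.052,-0.072,-0.594,1],[0.717,-0.807,0.0,-0.052,-0.072,-0.594,1]]])

```text
clock: 3.3
ee_pos: [465.0, 13.5, 373.1]
orientation: [[-0.036, 0.999, 0.01], [0.985, 0.037, -0.167], [-0.167, 0.004, -0.986]]
ft_force: [-0.5, -0.3, -0.9]
opening: 1.0
gripper_force: 0.0
```

Run:
```python
from h import *
plan(chute(198,0,32+80),RC)
a=shot('top','top1')['frame'];b=shot('side','side1')['frame']
A=cv2.resize(a[170:260,180:330],None,fx=4,fy=4,interpolation=2);B=cv2.resize(b[100:270,220:320],None,fx=3,fy=3,interpolation=2)
c=np.zeros((520,620+0,3),np.uint8)
c=np.zeros((600,800,3),np.uint8);c[:360,:600]=A[:360,:600];
cv2.imwrite('pics/v1.png',np.hstack([np.vstack([A,np.zeros((240,600,3),np.uint8)])[:510],B[:510,50:250]]))
```

```text
t 3.3 at [465.   13.5 373.1] goal [465.3   9.1 342.3] d [ 0.005 -0.     0.207] rot [-0.002 -0.003 -0.023] F [-0.5 -0.3 -0.9] open 1.0
```

View pics/v1.png

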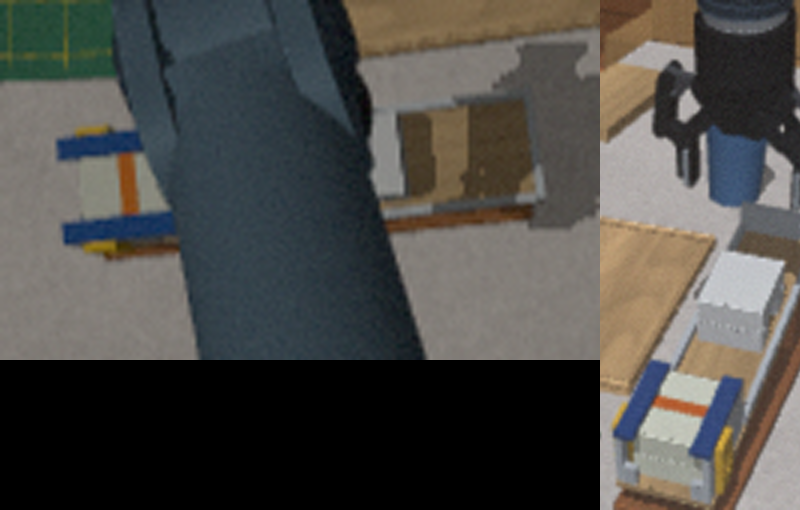

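The side view shows the open gripper straddling the white block from above, with the left fingertip at about (267,160) in the full image. I'll check that against the projection before going down.

Run:
```python
from h import *
d=load('side1');s=ctrl.observe();Rm=np.array(s['orientation']);p=np.array(s['ee_pos'])
for y in(42.5,57): print(proj(d,p+Rm@[0,y,160]),proj(d,p+Rm@[11,y,160]),proj(d,p+Rm@[-11,y,160]))
plan(chute(198,0,32),RC)
```

```text
[268.69011266 160.15787749] [267.00378767 162.59572926] [270.35083646 157.75703633]
[263.27787179 159.00849842] [261.55808671 161.42588518] [264.97167056 156.62763888]
t 3.4 at [464.9  13.8 373.1] goal [466.5  -4.7 263.5] d [-0.     0.003  0.741] rot [-0.002 -0.003 -0.026] F [0.1 0.1 1.1] open 0.997
```

Call:
arm_command(increments=[[[0.005,0,0.12,0,0,-0.023,1],[0.005,0,0.24,0,0,-0.023,1],[0.005,0,0.36,0,0,-0.023,1],[0.005,0,0.45,0,0,-0.023,1],[0.005,0,0.5,0,0,-0.023,1],[0.005,0,0.5,0,0,-0.023,1],[0.005,0,0.5,0,0,-0.023,1],[0.005,0,0.5,0,0,-0.023,1]]])

```text
clock: 4.2
ee_pos: [466.2, 3.3, 300.0]
orientation: [[-0.079, 0.997, 0.012], [0.983, 0.08, -0.166], [-0.166, -0.001, -0.986]]
ft_force: [-0.5, 1.0, -0.1]
opening: 0.998
gripper_force: 0.0
```

Run:
```python
from h import *
plan(chute(198,0,32),RC)
b=shot('side','side2')['frame']
cv2.imwrite('pics/v2.png',cv2.resize(b[130:270,220:320],None,fx=4,fy=4,interpolation=2))
d=load('side2');s=ctrl.observe();Rm=np.array(s['orientation']);p=np.array(s['ee_pos'])
for y in(42.5,-42.5): print([(proj(d,p+Rm@[x,y,160])-[220,130])*4 for x in(11,-11)])
```

```text
t 4.2 at [466.2   3.3 300. ] goal [466.5  -4.7 263.5] d [-0.012 -0.002  0.248] rot [-0.001 -0.004 -0.002] F [-0.5  1.  -0.1] open 0.998
[array([188.29966706, 227.68821217]), array([199.53923065, 207.39828089])]
[array([316.55422417, 253.61569279]), array([326.11323297, 232.44089566])]
```

View pics/v2.png

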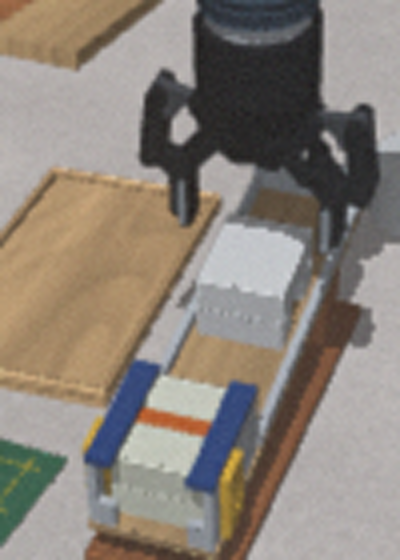

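The view shows the fingers either side of the block, left tip (192,225) and right tip (335,250) in the crop, matching the projections. Descending and gripping.

Call:
arm_command(increments=[[[-0.006,0,0.06,0,0,0,1],[-0.012,0,0.12,0,0,0,1],[-0.012,0,0.18,0,0,0,1],[-0.012,0,0.22,0,0,0,1],[-0.012,0,0.245,0,0,0,1],[-0.012,0,0.245,0,0,0,1],[-0.012,0,0.245,0,0,0,1],[-0.012,0,0.245,0,0,0,1]]])

```text
clock: 5.05
ee_pos: [466.4, -4.7, 263.5]
orientation: [[-0.08, 0.997, 0.011], [0.983, 0.081, -0.166], [-0.166, -0.002, -0.986]]
ft_force: [-0.5, 0.7, 0.5]
opening: 1.002
gripper_force: 0.0
```

Call:
arm_command(increments=[[[0,0,0,0,0,0,0.3],[0,0,0,0,0,0,0.3],[0,0,0,0,0,0,0.3],[0,0,0,0,0,0,0.3],[0,0,0,0,0,0,0.3],[0,0,0,0,0,0,0.3],[0,0,0,0,0,0,0.3],[0,0,0,0,0,0,0.3]]], grip_force=40)

```text
clock: 5.85
ee_pos: [466.7, -4.6, 263.8]
orientation: [[-0.08, 0.997, 0.012], [0.983, 0.081, -0.166], [-0.166, -0.001, -0.986]]
ft_force: [-0.0, 0.8, 5.3]
opening: 0.669
gripper_force: 44.8
```

Run:
```python
from h import *
plan(chute(198,0,32),RC)
```

```text
t 5.8 at [466.7  -4.6 263.8] goal [466.5  -4.7 263.5] d [-0.    -0.002  0.002] rot [-0.001 -0.004 -0.002] F [-0.   0.8  5.3] open 0.669
```

Call:
arm_command(increments=[[[0,0,-0.1,0,0,0,0.3],[0,0,-0.25,0,0,0,0.3],[0,0,-0.5,0,0,0,0.3],[0,0,-0.5,0,0,0,0.3],[0,0,-0.5,0,0,0,0.3],[0,0,-0.5,0,0,0,0.3],[0,0,-0.5,0,0,0,0.3],[0,0,-0.5,0,0,0,0.3]]])

```text
clock: 6.65
ee_pos: [464.7, 7.3, 335.8]
orientation: [[-0.08, 0.997, 0.008], [0.983, 0.08, -0.166], [-0.166, -0.006, -0.986]]
ft_force: [0.0, -0.7, -1.9]
opening: 0.672
gripper_force: 44.1
```

Run:
```python
from h import *
plan([645,-120,38+60],down(7))
```

```text
t 6.7 at [464.7   7.3 335.8] goal [ 645. -120.  253.] d [-0.838  1.133  0.694] rot [-0.004  0.08  -0.02 ] F [ 0.  -0.7 -1.9] open 0.672
```

Call:
arm_command(increments=[[[-0.2,0.3,0,0,0.08,-0.02,0.3],[-0.4,0.6,0,0,0.08,-0.02,0.3],[-0.84,1.0,0,0,0.08,-0.02,0.3],[-0.84,1.0,0,0,0.08,-0.02,0.3],[-0.84,1.0,0.2,0,0.08,-0.02,0.3],[-0.84,1.0,0.2,0,0.08,-0.02,0.3],[-0.84,1.0,0.2,0,0.08,-0.02,0.3],[-0.84,1.0,0.2,0,0.08,-0.02,0.3]]])

```text
clock: 7.45
ee_pos: [625.0, -107.5, 328.4]
orientation: [[-0.124, 0.992, -0.007], [0.992, 0.124, 0.001], [0.001, -0.006, -1.0]]
ft_force: [0.4, 0.4, -1.5]
opening: 0.674
gripper_force: 43.9
```

Run:
```python
from h import *
plan([645,-120,38+15],down(7))
shot('side','side3')
```

```text
t 7.5 at [ 625.  -107.5  328.4] goal [ 645. -120.  208.] d [-0.1    0.127  0.802] rot [-0.003 -0.001  0.001] F [ 0.4  0.4 -1.5] open 0.674
```

Call:
arm_command(increments=[[[-0.1,0.13,0.2,-0.003,0,0,0.3],[-0.1,0.13,0.4,-0.003,0,0,0.3],[-0.1,0.13,0.6,-0.003,0,0,0.3],[-0.1,0.13,0.75,-0.003,0,0,0.3],[-0.1,0.13,0.8,-0.003,0,0,0.3],[-0.1,0.13,0.8,-0.003,0,0,0.3],[-0.1,0.13,0.8,-0.003,0,0,0.3],[-0.1,0.13,0.8,-0.003,0,0,0.3]]])

```text
clock: 8.3
ee_pos: [646.9, -121.5, 210.3]
orientation: [[-0.122, 0.992, 0.004], [0.992, 0.122, -0.0], [-0.001, 0.004, -1.0]]
ft_force: [0.3, -0.5, -1.1]
opening: 0.669
gripper_force: 43.9
```

Call:
arm_command(increments=[[[0,0,0.02,0,0,0,0.3],[0,0,0.04,0,0,0,0.3],[0,0,0.055,0,0,0,0.3],[0,0,0.065,0,0,0,0.3],[0,0,0.07,0,0,0,0.3],[0,0,0.07,0,0,0,0.3],[0,0,0.07,0,0,0,0.3],[0,0,0.07,0,0,0,0.3]]])

```text
clock: 9.1
ee_pos: [645.8, -121.7, 197.6]
orientation: [[-0.122, 0.993, 0.0], [0.993, 0.122, 0.001], [0.001, 0.0, -1.0]]
ft_force: [-0.4, -0.6, -1.6]
opening: 0.671
gripper_force: 44.0
```

Run:
```python
from h import *
plan([645,-120,38],down(7))
b=shot('side','side4')['frame']
cv2.imwrite('pics/v3.png',cv2.resize(b[130:250,190:310],None,fx=5,fy=5,interpolation=2))
```

```text
t 9.1 at [ 645.8 -121.7  197.6] goal [ 645. -120.  193.] d [ 0.012 -0.004  0.03 ] rot [ 0. -0.  0.] F [-0.4 -0.6 -1.6] open 0.671
```

View pics/v3.png

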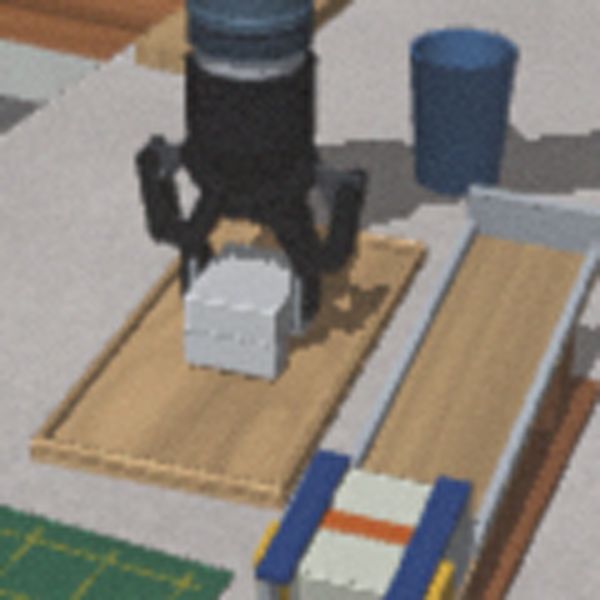

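The picture shows the block upright in the gripper over the middle of the tray, base at about (235,375) in the crop. Lowering until it touches.

Call:
arm_command(increments=[[[0,0,0.01,0,0,0,0.3],[0,0,0.02,0,0,0,0.3],[0,0,0.025,0,0,0,0.3],[0,0,0.025,0,0,0,0.3],[0,0,0.025,0,0,0,0.3],[0,0,0.025,0,0,0,0.3],[0,0,0.025,0,0,0,0.3],[0,0,0.025,0,0,0,0.3]]])

```text
clock: 9.95
ee_pos: [645.7, -121.7, 193.7]
orientation: [[-0.122, 0.993, -0.0], [0.993, 0.122, 0.001], [0.001, -0.0, -1.0]]
ft_force: [0.5, -0.8, -0.2]
opening: 0.67
gripper_force: 44.0
```

Call:
arm_command(increments=[[[0,0,0.005,0,0,0,0.3],[0,0,0.01,0,0,0,0.3],[0,0,0.01,0,0,0,0.3],[0,0,0.01,0,0,0,0.3],[0,0,0.01,0,0,0,0.3],[0,0,0.01,0,0,0,0.3],[0,0,0.01,0,0,0,0.3],[0,0,0.01,0,0,0,0.3]]])

```text
clock: 10.75
ee_pos: [645.9, -121.7, 193.1]
orientation: [[-0.122, 0.993, -0.0], [0.993, 0.122, 0.0], [0.0, -0.0, -1.0]]
ft_force: [-2.1, 0.0, 5.2]
opening: 0.672
gripper_force: 44.8
```

Call:
arm_command(increments=[[[0,0,0,0,0,0,0.8],[0,0,0,0,0,0,1],[0,0,0,0,0,0,1],[0,0,0,0,0,0,1],[0,0,-0.1,0,0,0,1],[0,0,-0.3,0,0,0,1],[0,0,-0.6,0,0,0,1],[0,0,-0.6,0,0,0,1]]])

```text
clock: 11.55
ee_pos: [649.4, -121.5, 291.1]
orientation: [[-0.122, 0.992, 0.015], [0.993, 0.122, -0.002], [-0.003, 0.015, -1.0]]
ft_force: [1.0, -0.1, 1.2]
opening: 1.001
gripper_force: 0.0
```

Run:
```python
from h import *
plan(chute(-30,0,100),RC,173)
```

```text
t 11.6 at [ 649.4 -121.5  291.1] goal [446.  233.9 308.6] d [ 2.517 -1.055 -0.141] rot [ 0.009 -0.082  0.017] F [ 1.  -0.1  1.2] open 1.001
```

Call:
arm_command(increments=[[[0.1,0,-0.3,0,0,0,0],[0.4,-0.2,-0.4,0,0,0,0],[0.85,-0.35,-0.4,0,0,0,0],[0.85,-0.35,-0.4,0,0,0,0],[0.85,-0.35,-0.4,0,0,0,0],[0.85,-0.35,-0.4,0,0,0,0],[0.85,-0.35,-0.4,0,0,0,0],[0.85,-0.35,-0.4,0,0,0,0]]])

```text
clock: 12.35
ee_pos: [578.6, -3.7, 342.2]
orientation: [[-0.119, 0.993, 0.0], [0.993, 0.119, -0.0], [-0.0, 0.0, -1.0]]
ft_force: [-0.3, 0.5, 0.2]
opening: 0.003
gripper_force: 0.0
```

Call:
arm_command(increments=[[[0.2,-0.1,0,0,0,0,0],[0.5,-0.2,0,0,0,0,0],[0.85,-0.35,0,0,0,0,0],[0.85,-0.35,0,0,0,0,0],[0.85,-0.35,0,0,0,0,0],[0.85,-0.35,0,0,0,0,0],[0.85,-0.35,0,0,0,0,0],[0.85,-0.35,0,0,0,0,0]]])

```text
clock: 13.15
ee_pos: [511.3, 116.4, 342.2]
orientation: [[-0.118, 0.993, -0.0], [0.993, 0.118, 0.0], [0.0, -0.0, -1.0]]
ft_force: [0.1, -0.6, 0.5]
opening: 0.001
gripper_force: 0.0
```

Call:
arm_command(increments=[[[0.2,-0.1,0,0,-0.082,0.017,0],[0.5,-0.2,0,0,-0.082,0.017,0],[0.82,-0.35,0,0,-0.082,0.017,0],[0.82,-0.35,0,0,-0.082,0.017,0],[0.82,-0.35,0,0,-0.082,0.017,0],[0.82,-0.35,0,0,-0.082,0.017,0],[0.82,-0.35,0,0,-0.082,0.017,0],[0.82,-0.35,0,0,-0.082,0.017,0]]])

```text
clock: 13.95
ee_pos: [444.3, 232.4, 342.3]
orientation: [[-0.081, 0.997, 0.017], [0.982, 0.083, -0.17], [-0.171, 0.003, -0.985]]
ft_force: [0.0, -0.6, 0.3]
opening: 0.002
gripper_force: 0.0
```

Run:
```python
from h import *
plan(chute(-30,0,40),RC,173)
a=shot('top','top5')['frame'];b=shot('side','side5')['frame']
A=cv2.resize(a[110:250,110:330],None,fx=2.2,fy=2.2,interpolation=2);B=cv2.resize(b[160:290,225:305],None,fx=3.9,fy=3.9,interpolation=2)
c=np.zeros((600,800,3),np.uint8);c[:A.shape[0],:A.shape[1]]=A;c[:B.shape[0],800-B.shape[1]:]=B
cv2.imwrite('pics/v4.png',c)
```

```text
t 13.9 at [444.3 232.4 342.3] goal [446.9 223.5 249.6] d [0.046 0.01  0.619] rot [ 0.001 -0.001 -0.001] F [ 0.  -0.6  0.3] open 0.002
```

View pics/v4.png

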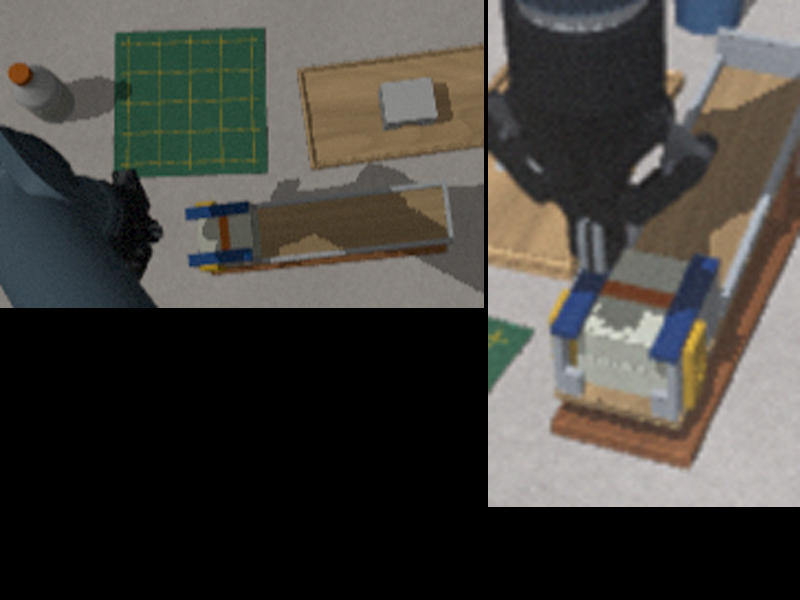

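The block stands in the tray (≈(408,102) in the left crop), the jam block is still under the hood, and the gripper is downhill of the outlet. Going down.

Call:
arm_command(increments=[[[0.02,0.01,0.2,0,0,0,0],[0.046,0.01,0.4,0,0,0,0],[0.046,0.01,0.6,0,0,0,0],[0.046,0.01,0.7,0,0,0,0],[0.046,0.01,0.81,0,0,0,0],[0.046,0.01,0.81,0,0,0,0],[0.046,0.01,0.81,0,0,0,0],[0.046,0.01,0.81,0,0,0,0]]])

```text
clock: 14.85
ee_pos: [447.0, 221.3, 222.8]
orientation: [[-0.085, 0.996, 0.02], [0.982, 0.087, -0.168], [-0.169, 0.005, -0.986]]
ft_force: [-0.3, -0.2, -0.6]
opening: 0.002
gripper_force: 0.0
```

Run:
```python
from h import *
plan(chute(-10,0,10),RC,173)
b=shot('side','side6')['frame'];a=shot('top','top6')['frame']
B=cv2.resize(b[180:290,220:310],None,fx=5,fy=5,interpolation=2);A=cv2.resize(a[190:245,170:240],None,fx=4.5,fy=4.5,interpolation=2)
c=np.zeros((550,800,3),np.uint8);c[:A.shape[0],:A.shape[1]]=A;c[:,350:]=B
cv2.imwrite('pics/v5.png',c)
```

```text
t 14.8 at [447.  221.3 222.8] goal [449.  198.7 223.5] d [-0.15   0.001  0.021] rot [ 0.003 -0.002  0.   ] F [-0.3 -0.2 -0.6] open 0.002
```

View pics/v5.png

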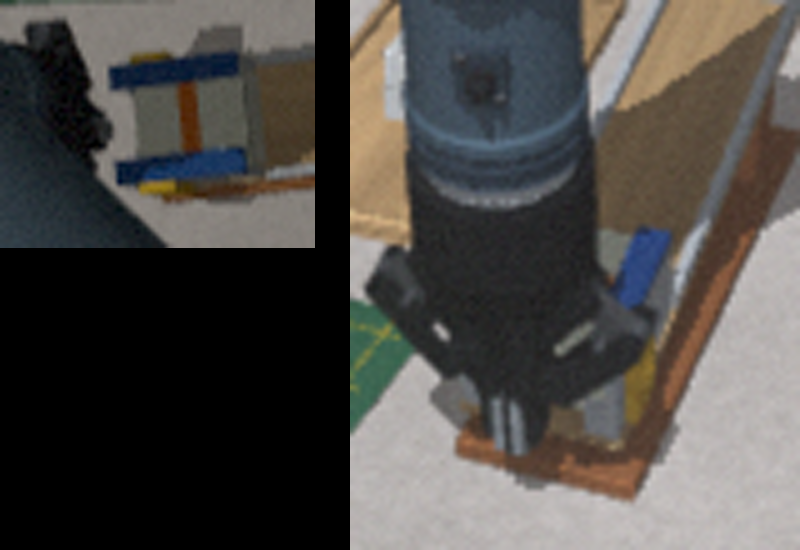

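The side view shows the shut fingers in line with the outlet (tips at (510,450) in the crop). But the finger linkages spread sideways about 30 mm above the tips and could foul the lips. I'll turn the tool 90° so they run along the slot.

Call:
arm_command(increments=[[[0.1,0,-0.3,0,0,0,0],[0.2,0,-0.6,0,0,0,0],[0.2,0,-0.7,0,0,0,0],[0.2,0,-0.7,0,0,0,0],[0.2,0,-0.7,0,0,0,0],[0.2,0,-0.7,0,0,0,0],[0.2,0,-0.7,0,0,0,0],[0.2,0,-0.7,0,0,0,0]]])

```text
clock: 15.75
ee_pos: [441.7, 266.8, 318.5]
orientation: [[-0.085, 0.996, 0.015], [0.982, 0.086, -0.171], [-0.171, 0.0, -0.985]]
ft_force: [0.4, -0.9, 0.9]
opening: -0.0
gripper_force: 0.0
```

Run:
```python
from h import *
print(np.round(ctrl.observe()['joint_positions'],2))
for s in(1,-1): plan(chute(-35,0,70),np.stack([-s*RC[:,1],s*RC[:,0],RC[:,2]],1),173)
```

```text
[-0.1   0.33 -0.65  1.94  0.38  1.07 -0.85]
t 15.8 at [441.7 266.8 318.5] goal [446.  233.6 278.2] d [-0.174  0.01   0.303] rot [ 0.001 -0.001 -0.75 ] F [ 0.4 -0.9  0.9] open -0.0
t 15.8 at [441.7 266.8 318.5] goal [446.  233.6 278.2] d [-0.174  0.01   0.303] rot [-0.001 -0.001  0.75 ] F [ 0.4 -0.9  0.9] open -0.0
```

Call:
arm_command(increments=[[[0,0,0,0,0,0.75,0],[0,0,0,0,0,0.75,0],[0,0,0,0,0,0.75,0],[0,0,0,0,0,0.75,0],[0,0,0,0,0,0.75,0],[0,0,0,0,0,0.75,0],[0,0,0,0,0,0.75,0],[0,0,0,0,0,0.75,0]]])

```text
clock: 16.55
ee_pos: [441.8, 267.4, 319.2]
orientation: [[0.9, 0.435, 0.016], [0.431, -0.886, -0.17], [-0.059, 0.16, -0.985]]
ft_force: [-0.5, -0.1, -0.2]
opening: 0.004
gripper_force: 0.0
```

```bash
cat >> h.py <<'E'
RS=np.stack([RC[:,1],-RC[:,0],RC[:,2]],1)
E
python3 - <<'E'
from h import *
print(np.round(ctrl.observe()['joint_positions'],2))
plan(chute(-35,0,40),RS,173)
E
```

```text
[-0.26  0.29 -0.47  1.95  0.31  1.05 -2.  ]
t 16.6 at [441.8 267.4 319.2] goal [446.5 228.4 248.7] d [-0.056  0.169  0.508] rot [-0.001 -0.001  0.174] F [-0.5 -0.1 -0.2] open 0.004
```

Call:
arm_command(increments=[[[0,0,0,0,0,0.174,0],[0,0,0,0,0,0.174,0],[-0.03,0.1,0.1,0,0,0.174,0],[-0.056,0.17,0.3,0,0,0.174,0],[-0.056,0.17,0.5,0,0,0.174,0],[-0.056,0.17,0.61,0,0,0.174,0],[-0.056,0.17,0.61,0,0,0.174,0],[-0.056,0.17,0.61,0,0,0.174,0]]])

```text
clock: 17.35
ee_pos: [447.1, 226.1, 234.0]
orientation: [[0.996, 0.092, 0.017], [0.093, -0.981, -0.17], [0.001, 0.17, -0.985]]
ft_force: [0.6, 1.0, 0.5]
opening: 0.001
gripper_force: 0.0
```

Run:
```python
from h import *
plan(chute(-20,0,22),RS,173)
plan(chute(70,0,22),RS,173)
b=shot('side','side7')['frame'];a=shot('top','top7')['frame']
B=cv2.resize(b[180:290,220:310],None,fx=5,fy=5,interpolation=2);A=cv2.resize(a[190:245,170:240],None,fx=4.5,fy=4.5,interpolation=2)
c=np.zeros((550,800,3),np.uint8);c[:A.shape[0],:A.shape[1]]=A;c[:,350:]=B
cv2.imwrite('pics/v6.png',c)
d=load('side7');s=ctrl.observe();Rm=np.array(s['orientation']);p=np.array(s['ee_pos'])
print((proj(d,p+Rm@[0,0,173])-[220,180])*5+[350,0],(proj(d,chute(0,0,0))-[220,180])*5+[350,0])
```

```text
t 17.4 at [447.1 226.1 234. ] goal [448.  210.6 233.6] d [-0.004  0.102  0.021] rot [-0.002 -0.001  0.004] F [0.6 1.  0.5] open 0.001
t 17.4 at [447.1 226.1 234. ] goal [455.6 122.3 249.2] d [-0.008  0.702  0.019] rot [-0.002 -0.001  0.004] F [0.6 1.  0.5] open 0.001
[510.45271003 421.61004926] [545.15323424 401.41872384]
```

View pics/v6.png

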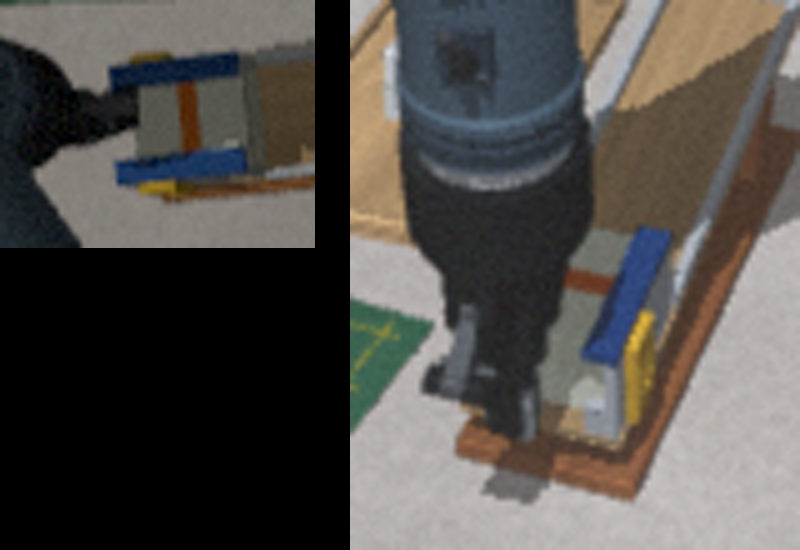

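The top crop shows the linkage tip reaching between the lips, looking a little high of the slot centre. I'll check that numerically before pushing.

Run:
```python
from h import *
d=load('top7');s=ctrl.observe();Rm=np.array(s['orientation']);p=np.array(s['ee_pos'])
for h in(100,125): print('tool pt',h,[proj(d,p+Rm@[x,50,h]).round(1).tolist() for x in(-12,0,12)])
for sx in(-8,0,75): print('lip',sx,[proj(d,chute(sx,y,54)).round(1).tolist() for y in(38,22,0,-22,-38)])
f=d['frame'].astype(int)
hsv=cv2.cvtColor(d['frame'],cv2.COLOR_BGR2HSV)
for u in range(190,204,2):
    print(u,[ '%d'%f[v,u].sum() for v in range(200,234)])
m=cv2.inRange(hsv,(100,150,40),(125,255,255))[195:240,185:235]
ys,xs=np.nonzero(m)
for u in(200,205,210,215,220): print(u,ys[xs==u-185]+195)
```

```text
tool pt 100 [[197.4, 218.4], [197.1, 214.0], [196.7, 209.6]]
tool pt 125 [[200.2, 219.1], [199.9, 214.8], [199.5, 210.5]]
lip -8 [[193.9, 203.8], [194.2, 209.4], [194.7, 217.1], [195.2, 224.9], [195.6, 230.5]]
lip 0 [[196.6, 203.5], [197.0, 209.1], [197.4, 216.8], [197.9, 224.6], [198.3, 230.2]]
lip 75 [[222.2, 200.5], [222.6, 206.1], [223.2, 213.9], [223.8, 221.7], [224.3, 227.5]]
190 ['390', '384', '381', '378', '382', '378', '383', '381', '384', '339', '215', '61', '73', '93', '84', '74', '3', '28', '17', '9', '86', '111', '303', '380', '377', '378', '383', '378', '382', '371', '388', '389', '388', '386']
192 ['389', '384', '387', '380', '379', '378', '387', '379', '379', '384', '310', '151', '84', '86', '93', '66', '67', '39', '54', '31', '45', '290', '372', '382', '388', '388', '385', '391', '391', '387', '386', '393', '392', '384']
194 ['382', '382', '387', '384', '308', '173', '169', '208', '233', '209', '144', '103', '94', '94', '89', '90', '75', '106', '97', '69', '236', '346', '386', '382', '377', '379', '387', '385', '379', '373', '383', '386', '395', '381']
196 ['377', '3
[... 431 characters left out ...]
 '262', '369', '398']
200 ['381', '329', '238', '165', '127', '96', '88', '98', '80', '91', '108', '116', '140', '94', '98', '92', '66', '71', '184', '249', '247', '283', '310', '273', '260', '206', '94', '138', '177', '177', '187', '232', '342', '381']
202 ['383', '318', '207', '154', '91', '74', '100', '102', '108', '195', '244', '254', '241', '253', '243', '237', '246', '244', '254', '245', '252', '251', '256', '248', '217', '153', '103', '153', '178', '175', '244', '284', '298', '347']
200 [205 206 207 208 226 227 228 229]
205 [204 205 206 207 225 226 227 228 229]
210 [203 204 205 206 207 225 226 227 228]
215 [203 204 205 206 224 225 226 227 228]
220 [202 203 204 205 206 224 225 226 227]
```

Prediction and observation agree (linkage centred at row ≈213.5–214, slot centre ≈217 after perspective). Pushing slowly.

Call:
arm_command(increments=[[[-0.003,0.05,0.02,0,0,0,0],[-0.003,0.1,0.02,0,0,0,0],[-0.003,0.14,0.02,0,0,0,0],[-0.003,0.18,0.02,0,0,0,0],[-0.003,0.22,0.02,0,0,0,0],[-0.003,0.26,0.02,0,0,0,0],[-0.003,0.3,0.02,0,0,0,0],[-0.003,0.3,0.02,0,0,0,0]]])

```text
clock: 18.25
ee_pos: [451.2, 180.4, 239.3]
orientation: [[0.996, 0.09, 0.018], [0.092, -0.981, -0.17], [0.002, 0.171, -0.985]]
ft_force: [0.8, 0.1, -0.9]
opening: 0.003
gripper_force: 0.0
```

Run:
```python
from h import *
plan(chute(73,0,22),RS,173)
d=shot('top','top8');f=d['frame']
m=cv2.inRange(cv2.cvtColor(f,cv2.COLOR_BGR2HSV),(3,170,60),(14,255,255));m[:200]=0;m[222:]=0;m[:,:190]=0;m[:,320:]=0
ys,xs=np.nonzero(m);print(len(xs),xs.mean() if len(xs) else 0,ys.mean() if len(xs) else 0)
if len(xs): print(chutexyz(onz(d,xs.mean(),ys.mean(),105)))
```

```text
t 18.2 at [451.2 180.4 239.3] goal [455.9 119.3 249.7] d [-0.006  0.414  0.001] rot [-0.001 -0.002  0.003] F [ 0.8  0.1 -0.9] open 0.003
45 219.48888888888888 214.64444444444445
[63.156072   -0.43139843 49.78947722]
```

Call:
arm_command(increments=[[[-0.003,0.05,0,0,0,0,0],[-0.003,0.11,0,0,0,0,0],[-0.003,0.17,0,0,0,0,0],[-0.003,0.23,0,0,0,0,0],[-0.005,0.29,0,0,0,0,0],[-0.005,0.35,0,0,0,0,0],[-0.005,0.41,0,0,0,0,0],[-0.005,0.43,0,0,0,0,0]]])

```text
clock: 19.1
ee_pos: [456.3, 116.7, 250.2]
orientation: [[0.996, 0.09, 0.018], [0.091, -0.981, -0.17], [0.002, 0.171, -0.985]]
ft_force: [0.7, 1.8, 0.1]
opening: -0.0
gripper_force: 0.8
```

Run:
```python
from h import *
plan(chute(0,0,22),RS,173)
d=shot('top','top9');f=d['frame']
m=cv2.inRange(cv2.cvtColor(f,cv2.COLOR_BGR2HSV),(3,170,60),(14,255,255));m[:200]=0;m[222:]=0;m[:,:190]=0;m[:,320:]=0
ys,xs=np.nonzero(m);print(len(xs),xs.mean() if len(xs) else 0,ys.mean() if len(xs) else 0)
if len(xs): print(chutexyz(onz(d,xs.mean(),ys.mean(),110)))
```

```text
t 19.1 at [456.3 116.7 250.2] goal [449.7 190.9 237. ] d [ 0.001 -0.505  0.002] rot [-0.001 -0.001  0.003] F [0.7 1.8 0.1] open -0.0
37 242.40540540540542 214.51351351351352
[127.25431374  -6.50828601  43.56436085]
```

Call:
arm_command(increments=[[[0,-0.06,0,0,0,0,0],[0,-0.1,0,0,0,0,0],[0,-0.1,0,0,0,0,0],[0,-0.1,-0.2,0,0,0,0],[0,-0.1,-0.5,0,0,0,0],[0,-0.1,-0.85,0,0,0,0],[0,-0.1,-0.9,0,0,0,0],[0,-0.1,-0.9,0,0,0,0]]])

```text
clock: 19.95
ee_pos: [453.0, 156.8, 383.0]
orientation: [[0.995, 0.092, 0.023], [0.095, -0.981, -0.168], [0.007, 0.169, -0.986]]
ft_force: [-0.7, -0.1, 0.4]
opening: 0.0
gripper_force: 0.0
```

Call:
arm_command(increments=[[[0,-0.5,0,0,0,-0.75,0],[0,-1,0,0,0,-0.75,0.5],[0,-1,0,0,0,-0.75,1],[0,-1,0,0,0,-0.75,1],[0,-1,0,0,0,-0.75,1],[0,-1,0,0,0,-0.75,1],[0,-1,0,0,0,-0.75,1],[0,-1,0,0,0,-0.75,1]]])

```text
clock: 20.75
ee_pos: [437.9, 301.8, 351.9]
orientation: [[0.269, 0.963, 0.013], [0.949, -0.262, -0.172], [-0.163, 0.059, -0.985]]
ft_force: [0.3, -0.9, -0.4]
opening: 1.002
gripper_force: 0.0
```

Run:
```python
from h import *
a=shot('top','top10')['frame'];b=shot('side','side10')['frame']
plan(chute(126,0,130),RC)
A=cv2.resize(a[190:240,185:320],None,fx=5,fy=5,interpolation=2);B=cv2.resize(b[165:280,225:325],None,fx=3,fy=3,interpolation=2)
c=np.zeros((600,700,3),np.uint8);c[:A.shape[0],:A.shape[1]]=A;c[255:,:300]=B
cv2.imwrite('pics/v7.png',c)
```

```text
t 20.9 at [438.  301.8 352.2] goal [459.   82.9 347.5] d [-1.339  0.525  0.283] rot [-0.001 -0.    -0.173] F [-0.2 -0.2 -0.8] open 0.999
```

View pics/v7.png

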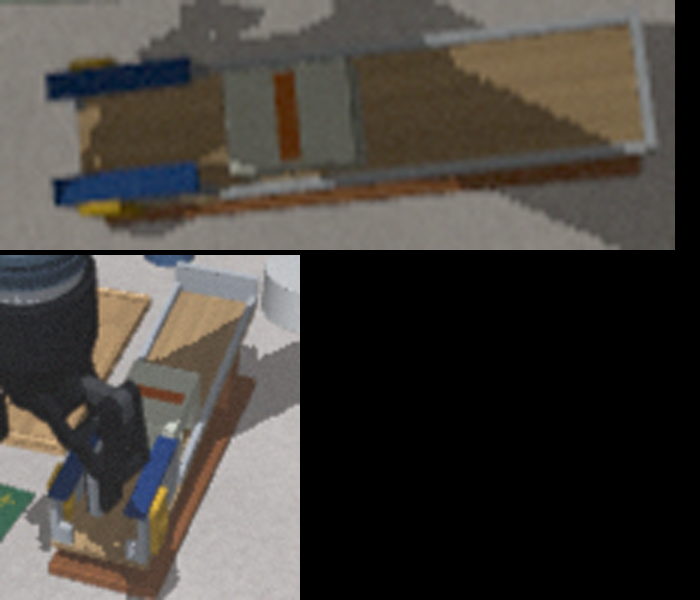

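The jammed block sits clear of the hood (left edge at x≈223 in the crop, lips end at ≈198), centre ≈(290,112) in the crop, nearly square to the rails.

Call:
arm_command(increments=[[[-0.5,0.2,0,0,0,-0.173,1],[-0.95,0.4,0,0,0,-0.173,1],[-0.95,0.4,0,0,0,-0.173,1],[-0.95,0.4,0,0,0,-0.173,1],[-0.95,0.4,0,0,0,-0.173,1],[-0.95,0.4,0,0,0,-0.173,1],[-0.95,0.4,0,0,0,-0.173,1],[-0.95,0.4,0,0,0,-0.173,1]]])

```text
clock: 21.65
ee_pos: [456.4, 153.3, 380.8]
orientation: [[-0.086, 0.996, 0.017], [0.982, 0.088, -0.169], [-0.17, 0.002, -0.986]]
ft_force: [0.9, -0.2, 1.1]
opening: 0.999
gripper_force: 0.0
```

Run:
```python
from h import *
t=load('top10'); q=chutexyz(onz(t,242.6,212,112));print(q)
plan(chute(127,0,82),RC)
```

```text
[128.75556719   0.23654762  45.33050258]
t 21.6 at [456.4 153.3 380.8] goal [459.8  73.6 300.5] d [-0.433 -0.026  0.618] rot [ 0.001 -0.002  0.001] F [ 0.9 -0.2  1.1] open 0.999
```

Call:
arm_command(increments=[[[-0.25,-0.026,0,0,0,0,1],[-0.43,-0.026,0.1,0,0,0,1],[-0.43,-0.026,0.4,0,0,0,1],[-0.43,-0.026,0.6,0,0,0,1],[-0.43,-0.026,0.6,0,0,0,1],[-0.43,-0.026,0.6,0,0,0,1],[-0.43,-0.026,0.6,0,0,0,1],[-0.43,-0.026,0.6,0,0,0,1]]])

```text
clock: 22.45
ee_pos: [461.0, 73.8, 305.5]
orientation: [[-0.084, 0.996, 0.022], [0.982, 0.086, -0.169], [-0.17, 0.007, -0.985]]
ft_force: [0.4, 0.3, 0.5]
opening: 0.996
gripper_force: 0.0
```

Run:
```python
from h import *
plan(chute(128,0,32),RC)
```

```text
t 22.4 at [461.   73.8 305.5] goal [460.6  64.  251.4] d [-0.003 -0.011  0.366] rot [ 0.003 -0.002 -0.   ] F [0.4 0.3 0.5] open 0.996
```

Call:
arm_command(increments=[[[0,-0.01,0.1,0,0,0,1],[0,-0.01,0.2,0,0,0,1],[0,-0.01,0.3,0,0,0,1],[0,-0.01,0.35,0,0,0,1],[0,-0.01,0.36,0,0,0,1],[0,-0.01,0.36,0,0,0,1],[0,-0.01,0.36,0,0,0,1],[0,-0.01,0.36,0,0,0,1]]])

```text
clock: 23.25
ee_pos: [459.9, 63.6, 250.9]
orientation: [[-0.083, 0.996, 0.019], [0.982, 0.085, -0.169], [-0.17, 0.005, -0.985]]
ft_force: [0.9, -0.7, -0.2]
opening: 1.005
gripper_force: 0.0
```

Call:
arm_command(increments=[[[0,0,0,0,0,0,0.3],[0,0,0,0,0,0,0.3],[0,0,0,0,0,0,0.3],[0,0,0,0,0,0,0.3],[0,0,0,0,0,0,0.3],[0,0,0,0,0,0,0.3],[0,0,0,0,0,0,0.3],[0,0,0,0,0,0,0.3]]])

```text
clock: 24.05
ee_pos: [459.9, 63.6, 250.8]
orientation: [[-0.083, 0.996, 0.019], [0.982, 0.085, -0.169], [-0.17, 0.004, -0.985]]
ft_force: [-1.3, 1.2, 5.2]
opening: 0.676
gripper_force: 44.9
```

Call:
arm_command(increments=[[[0,0,-0.1,0,0,0,0.3],[0,0,-0.25,0,0,0,0.3],[0,0,-0.5,0,0,0,0.3],[0,0,-0.6,0,0,0,0.3],[0,0,-0.6,0,0,0,0.3],[0,0,-0.6,0,0,0,0.3],[0,0,-0.6,0,0,0,0.3],[0,0,-0.6,0,0,0,0.3]]])

```text
clock: 24.85
ee_pos: [457.2, 78.0, 337.3]
orientation: [[-0.083, 0.996, 0.014], [0.982, 0.084, -0.17], [-0.17, -0.0, -0.985]]
ft_force: [-0.2, 0.0, -1.2]
opening: 0.675
gripper_force: 44.3
```

Run:
```python
from h import *
plan([657,190,3+33+40],down(2))
```

```text
t 24.9 at [457.2  78.  337.3] goal [657. 190. 231.] d [0.743 1.391 0.59 ] rot [0.002 0.082 0.024] F [-0.2  0.  -1.2] open 0.675
```

Call:
arm_command(increments=[[[0.1,0.3,0,0,0,0,0.3],[0.2,0.6,0,0,0.04,0.01,0.3],[0.5,1.0,0,0,0.08,0.024,0.3],[0.74,1.0,0,0,0.082,0.024,0.3],[0.74,1.0,0.1,0,0.082,0.024,0.3],[0.74,1.0,0.1,0,0.082,0.024,0.3],[0.74,1.0,0.1,0,0.082,0.024,0.3],[0.74,1.0,0.1,0,0.082,0.024,0.3]]])

```text
clock: 25.65
ee_pos: [598.5, 196.2, 305.6]
orientation: [[-0.033, 0.999, 0.007], [0.999, 0.033, -0.0], [-0.001, 0.007, -1.0]]
ft_force: [-1.0, -0.2, -0.8]
opening: 0.671
gripper_force: 44.1
```

Run:
```python
from h import *
plan([657,190,3+33],down(2))
```

```text
t 25.6 at [598.5 196.2 305.6] goal [657. 190. 191.] d [-0.054  0.383  0.767] rot [ 0.003  0.    -0.001] F [-1.  -0.2 -0.8] open 0.671
```

Call:
arm_command(increments=[[[-0.03,0.2,0.1,0.003,0,0,0.3],[-0.054,0.38,0.3,0.003,0,0,0.3],[-0.054,0.38,0.5,0.003,0,0,0.3],[-0.054,0.38,0.65,0.003,0,0,0.3],[-0.054,0.38,0.72,0.003,0,0,0.3],[-0.054,0.38,0.73,0.003,0,0,0.3],[-0.054,0.38,0.73,0.003,0,0,0.3],[-0.054,0.38,0.73,0.003,0,0,0.3]]])

```text
clock: 26.45
ee_pos: [657.4, 192.1, 199.0]
orientation: [[-0.035, 0.999, 0.005], [0.999, 0.035, 0.002], [0.002, 0.005, -1.0]]
ft_force: [-0.3, 0.2, -1.1]
opening: 0.674
gripper_force: 44.1
```

Call:
arm_command(increments=[[[0,0,0.01,0,0,0,0.3],[0,0,0.02,0,0,0,0.3],[0,0,0.025,0,0,0,0.3],[0,0,0.025,0,0,0,0.3],[0,0,0.025,0,0,0,0.3],[0,0,0.025,0,0,0,0.3],[0,0,0.025,0,0,0,0.3],[0,0,0.025,0,0,0,0.3]]])

```text
clock: 27.25
ee_pos: [656.5, 191.8, 193.0]
orientation: [[-0.035, 0.999, 0.001], [0.999, 0.035, 0.001], [0.001, 0.001, -1.0]]
ft_force: [0.2, 0.6, -1.9]
opening: 0.671
gripper_force: 44.1
```

Call:
arm_command(increments=[[[0,0,0.005,0,0,0,0.3],[0,0,0.01,0,0,0,0.3],[0,0,0.013,0,0,0,0.3],[0,0,0.013,0,0,0,0.3],[0,0,0.013,0,0,0,0.3],[0,0,0.013,0,0,0,0.3],[0,0,0.013,0,0,0,0.3],[0,0,0.013,0,0,0,0.3]]])

```text
clock: 28.05
ee_pos: [656.5, 191.8, 191.1]
orientation: [[-0.035, 0.999, 0.001], [0.999, 0.035, 0.001], [0.001, 0.001, -1.0]]
ft_force: [-0.4, 0.9, -1.5]
opening: 0.675
gripper_force: 44.1
```

Call:
arm_command(increments=[[[0,0,0.005,0,0,0,0.3],[0,0,0.008,0,0,0,0.3],[0,0,0.008,0,0,0,0.3],[0,0,0.008,0,0,0,0.3],[0,0,0.008,0,0,0,0.3],[0,0,0.008,0,0,0,0.3],[0,0,0.008,0,0,0,0.3],[0,0,0.008,0,0,0,0.3]]])

```text
clock: 28.85
ee_pos: [656.5, 191.8, 189.8]
orientation: [[-0.035, 0.999, 0.001], [0.999, 0.035, 0.001], [0.001, 0.001, -1.0]]
ft_force: [0.0, -1.2, -1.4]
opening: 0.671
gripper_force: 44.1
```

Call:
arm_command(increments=[[[0,0,0.005,0,0,0,0.3],[0,0,0.01,0,0,0,0.3],[0,0,0.01,0,0,0,0.3],[0,0,0.01,0,0,0,0.3],[0,0,0.01,0,0,0,0.3],[0,0,0.01,0,0,0,0.3],[0,0,0.01,0,0,0,0.3],[0,0,0.01,0,0,0,0.3]]])

```text
clock: 29.65
ee_pos: [656.6, 191.8, 189.1]
orientation: [[-0.035, 0.999, 0.001], [0.999, 0.035, 0.001], [0.001, 0.002, -1.0]]
ft_force: [-1.7, -1.5, 5.3]
opening: 0.667
gripper_force: 44.9
```

Call:
arm_command(increments=[[[0,0,0.005,0,0,0,0.3],[0,0,0.01,0,0,0,0.3],[0,0,0.01,0,0,0,0.3],[0,0,0.01,0,0,0,0.3],[0,0,0.01,0,0,0,0.3],[0,0,0.01,0,0,0,0.3],[0,0,0.01,0,0,0,0.3],[0,0,0.01,0,0,0,0.3]]])

```text
clock: 30.45
ee_pos: [656.7, 191.9, 189.1]
orientation: [[-0.035, 0.999, 0.001], [0.999, 0.035, 0.0], [0.0, 0.001, -1.0]]
ft_force: [-5.4, -3.5, 10.8]
opening: 0.672
gripper_force: 45.7
```

Call:
arm_command(increments=[[[0,0,-0.01,0,0,0,0.3],[0,0,-0.01,0,0,0,0.8],[0,0,-0.01,0,0,0,1],[0,0,-0.01,0,0,0,1],[0,0,-0.1,0,0,0,1],[0,0,-0.3,0,0,0,1],[0,0,-0.6,0,0,0,1],[0,0,-0.7,0,0,0,1]]])

```text
clock: 31.25
ee_pos: [658.3, 192.9, 298.2]
orientation: [[-0.035, 0.999, 0.01], [0.999, 0.035, 0.005], [0.004, 0.011, -1.0]]
ft_force: [2.0, 0.4, 0.1]
opening: 1.0
gripper_force: 0.0
```

Run:
```python
from h import *
from m import quad
a=shot('top','top11');b=shot('side','side11')
print('----')
for n,d,roi in(('top',a,(90,170,160,260)),('side',b,(100,240,290,384))):
    c=quad(d,(0,150,50),(8,255,255),roi)[0];r=cv2.minAreaRect(c);print(n,cv2.contourArea(c),np.round(r[0],1),np.round(r[1],1),cv2.boxPoints(r).round(1).tolist())
A=cv2.resize(a['frame'][120:260,100:200],None,fx=4,fy=4,interpolation=2);B=cv2.resize(b['frame'][220:360,110:250],None,fx=2.85,fy=2.85,interpolation=2)
c=np.zeros((560,800,3),np.uint8);c[:A.shape[0],:A.shape[1]]=A;c[:B.shape[0],401:401+B.shape[1]]=B[:,:399]
cv2.imwrite('pics/v8.png',c)
```

```text
fo_o [488.3 177.8  96.4] 0.9
fo_u [495.5  96.1 107.7] 2.5
fi_u [479.9  94.9 107.3] 1.3
ni_u [435.9  91.1 107.7] 3.7
no_u [420.9  89.7 108.4] 1.6
ni_o [427.9 173.1  96.5] 1.4
bUL [496.    7.6 111.1] 1.4
bUR [500.9 -62.1 126.3] 0.2
bDR [444.4 -65.1 130.6] 3.9
bDL [438.2   2.8 115.1] 1.3
mat [[761.9, 308.7, 3.0], [769.0, 84.4, 3.0], [552.5, 76.3, 3.0], [546.1, 292.8, 3.0]] [657.4 190.5   3. ]
tray [[703.0, 34.5, 14.0], [745.2, -270.1, 14.0], [593.9, -282.0, 14.0], [554.1, 15.3, 14.0]] [ 649.  -125.6   14. ]
red top [[121.5, 187.6999969482422], [128.8000030517578, 186.8000030517578], [131.1999969482422, 205.5], [123.80000305175781, 206.39999389648438]] [[551.0, 412.4, 24.0], [553.8, 389.9, 24.0], [495.7, 379.4, 24.0], [493.0, 401.7, 24.0]]
red side [[155.3000030517578, 339.3999938964844], [159.0, 323.5], [188.39999389648438, 330.29998779296875], [184.6999969482422, 346.20001220703125]] [[541.9, 429.2, 24.0], [559.0, 395.2, 24.0], [497.8, 383.8, 24.0], [483.5, 417.6, 24.0]]
----
top 144.0 [127.3 196.6] [18.5  9.2] [[121.4000015258789, 188.10000610351562], [130.5, 186.8000030517578], [133.1999969482422, 205.10000610351562], [124.0999984741211, 206.39999389648438]]
side 426.0 [171.8 335. ] [30.2 16.2] [[155.3000030517578, 339.3999938964844], [158.89999389648438, 323.70001220703125], [188.39999389648438, 330.5], [184.6999969482422, 346.20001220703125]]
```

View pics/v8.png

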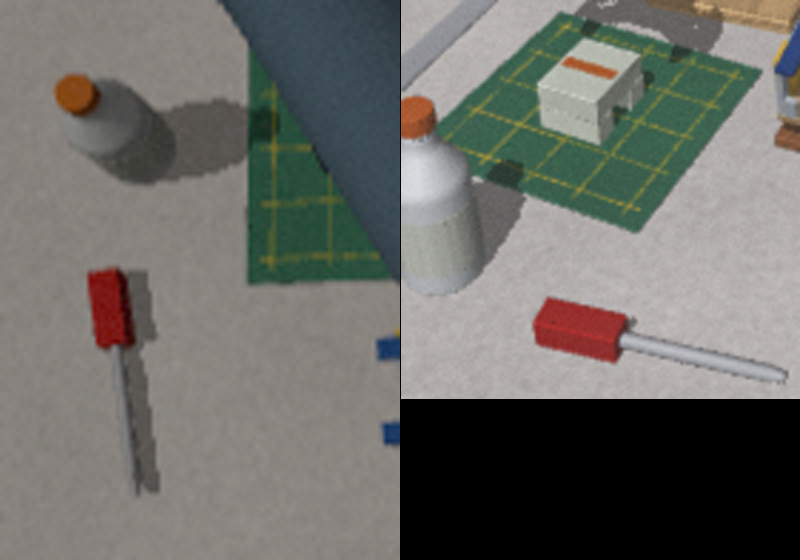

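```bash
sed -i '/^# lips/,$d' m.py
python3 - <<'E'
from h import *
a=load('top11');b=load('side11')
for n,p,q in(('tip',(133.9,242.6),(244.4,351.3)),('base',(129.2,206.4),(187.3,339.3))):
    print(n,tri(a,p,b,q),onz(a,*p,12),onz(b,*q,12))
f=a['frame'].astype(int)
# rod axis in top view: bright row profile
pts=[]
for v in range(212,241,4): print(v,[int(x) for x in f[v,122:144].sum(1)])
g=b['frame'].astype(int)
for u in range(195,243,8): print(u,[int(x) for x in g[330:362,u].sum(1)])
E
```

```text
tip (array([383.93076867, 369.2745205 ,  10.02402969]), np.float64(0.9345229661440191)) [384.29445145 368.80405433  12.        ] [382.78171478 370.5569264   12.        ]
base (array([495.92582802, 391.23223306,   7.10605212]), np.float64(1.3545878254350578)) [494.59666489 389.30932085  12.        ] [494.08764226 394.57823769  12.        ]
212 [396, 373, 391, 391, 399, 397, 351, 373, 262, 197, 257, 256, 257, 266, 390, 402, 409, 410, 412, 421, 402, 413]
216 [394, 391, 391, 382, 397, 395, 362, 380, 320, 223, 261, 261, 247, 247, 252, 396, 394, 404, 395, 400, 402, 403]
220 [392, 392, 399, 393, 394, 396, 395, 367, 377, 272, 207, 264, 255, 255, 262, 395, 401, 401, 393, 402, 399, 401]
224 [384, 390, 382, 389, 386, 390, 400, 360, 374, 316, 220, 240, 252, 257, 251, 261, 383, 388, 403, 400, 402, 401]
228 [394, 391, 394, 397, 397, 396, 388, 383, 358, 369, 267, 170, 249, 254, 259, 270, 389, 396, 415, 407, 403, 401]
232 [379, 392, 386, 387, 391, 400, 400, 399, 373, 372, 322, 221, 236, 268, 246, 250, 264, 404, 392, 403, 404, 408]
236 [391, 390, 389, 394, 394, 385, 387, 391, 389, 373, 364, 266, 179,
[... 450 characters left out ...]
 525, 521, 544, 539, 535, 518, 520, 515]
211 [547, 542, 538, 540, 544, 532, 550, 533, 544, 539, 510, 423, 447, 537, 565, 540, 473, 396, 518, 521, 520, 531, 522, 540, 541, 528, 513, 526, 514, 529, 524, 523]
219 [551, 543, 538, 532, 525, 539, 539, 534, 533, 538, 530, 520, 499, 374, 452, 543, 552, 532, 456, 379, 515, 540, 530, 556, 553, 536, 536, 531, 541, 545, 527, 524]
227 [519, 522, 532, 550, 551, 530, 521, 530, 533, 551, 558, 558, 564, 549, 514, 369, 476, 549, 544, 529, 457, 364, 503, 538, 533, 534, 524, 523, 513, 512, 504, 504]
235 [535, 540, 516, 535, 536, 523, 542, 543, 525, 524, 546, 556, 531, 522, 538, 546, 512, 389, 461, 540, 541, 516, 464, 469, 540, 513, 523, 523, 544, 544, 537, 525]
```

The rod has not been knocked: handle at crop (110,307), tip at (137,492). The jam block stands upright on the mat. Next, turning and moving over the handle.

Run:
```python
from h import *
print(np.round(ctrl.observe()['joint_positions'],2)); plan([517,394,22+80],down(100.5))
```

```text
[ 0.03  0.61 -0.52  1.57  0.33  1.04 -0.54]
t 31.4 at [658.  192.7 296.9] goal [517. 394. 257.] d [ 1.373 -0.895  0.262] rot [ 0.005  0.003 -0.821] F [ 0.4 -0.5  0.6] open 0.998
```

Call:
arm_command(increments=[[[0,-0.3,0,0,0,0,1],[0,-0.6,0,0,0,0,1],[0.1,-0.9,0,0,0,-0.82,1],[0.3,-0.9,0,0,0,-0.82,1],[0.4,-0.9,0,0,0,-0.82,1],[0.4,-0.9,0,0,0,-0.82,1],[0.4,-0.9,0,0,0,-0.82,1],[0.4,-0.9,0,0,0,-0.82,1]]])

```text
clock: 32.15
ee_pos: [518.5, 246.6, 290.0]
orientation: [[-0.809, 0.588, -0.002], [0.588, 0.809, -0.0], [0.001, -0.001, -1.0]]
ft_force: [-0.3, -0.2, -0.2]
opening: 0.998
gripper_force: 0.0
```

Run:
```python
from h import *
print(onz(load('top11'),118.7,143.5,150))
plan([517,394,22+60],down(100.5))
```

```text
[651.82981301 382.54894471 150.        ]
t 32.1 at [518.5 246.6 290. ] goal [517. 394. 237.] d [0.586 0.789 0.353] rot [-0.    -0.001 -0.388] F [-0.3 -0.2 -0.2] open 0.998
```

Call:
arm_command(increments=[[[0.2,0.3,0,0,0,-0.388,1],[0.4,0.6,0,0,0,-0.388,1],[0.586,0.79,0,0,0,-0.388,1],[0.586,0.79,0.1,0,0,-0.388,1],[0.586,0.79,0.3,0,0,-0.388,1],[0.586,0.79,0.35,0,0,-0.388,1],[0.586,0.79,0.35,0,0,-0.388,1],[0.586,0.79,0.35,0,0,-0.388,1]]])

```text
clock: 32.95
ee_pos: [518.8, 394.2, 238.3]
orientation: [[-0.985, -0.175, -0.001], [-0.175, 0.985, 0.0], [0.0, 0.0, -1.0]]
ft_force: [1.0, -0.1, -0.1]
opening: 1.001
gripper_force: 0.0
```

Run:
```python
from h import *
b=shot('side','side12');a=shot('top','top12')
plan([517,394,22],down(100.5))
s=ctrl.observe();Rm=np.array(s['orientation']);p=np.array(s['ee_pos'])
B=cv2.resize(b['frame'][210:384,110:260],None,fx=3.3,fy=3.3,interpolation=2);cv2.imwrite('pics/v9.png',B)
print([((proj(b,p+Rm@[0,y,160])-[110,210])*3.3).round() for y in(42,-42)],((proj(b,[525,395.5,24])-[110,210])*3.3).round(),((proj(b,[517,394,24])-[110,210])*3.3).round())
```

```text
t 33.0 at [519.2 394.8 240. ] goal [517. 394. 177.] d [ 0.016 -0.003  0.42 ] rot [ 0.001  0.001 -0.004] F [0.4 0.1 0.3] open 0.996
[array([175., 387.]), array([239., 278.])] [209. 395.] [221. 398.]
```

View pics/v9.png

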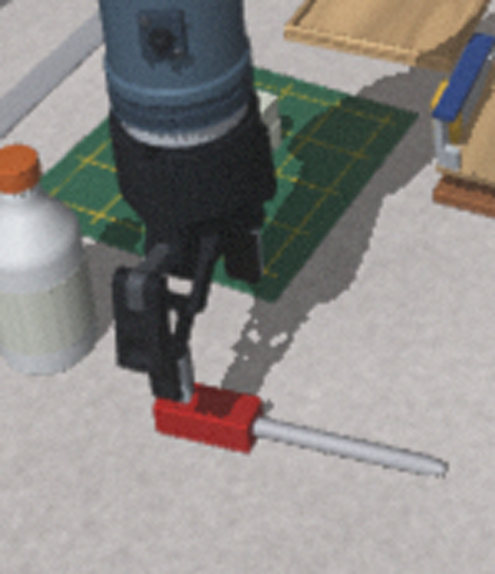

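The view shows the gripper above the red handle, whose top centre at about (212,403) is close to the predicted (209,395). Descending and gripping.

Call:
arm_command(increments=[[[0.016,0,0.1,0,0,-0.004,1],[0.016,0,0.2,0,0,-0.004,1],[0.016,0,0.3,0,0,-0.004,1],[0.016,0,0.38,0,0,-0.004,1],[0.016,0,0.41,0,0,-0.004,1],[0.016,0,0.41,0,0,-0.004,1],[0.016,0,0.41,0,0,-0.004,1],[0.016,0,0.41,0,0,-0.004,1]]])

```text
clock: 33.85
ee_pos: [517.1, 394.7, 178.7]
orientation: [[-0.983, -0.184, 0.002], [-0.184, 0.983, 0.002], [-0.003, 0.002, -1.0]]
ft_force: [-0.0, 0.3, -0.0]
opening: 0.997
gripper_force: 0.0
```

Call:
arm_command(increments=[[[0,0,0,0,0,0,0.7],[0,0,0,0,0,0,0.5],[0,0,0,0,0,0,0.3],[0,0,0,0,0,0,0.1],[0,0,0,0,0,0,0.1],[0,0,0,0,0,0,0.1],[0,0,0,0,0,0,0.1],[0,0,0,0,0,0,0.1]]], grip_force=70)

```text
clock: 34.65
ee_pos: [517.0, 394.6, 178.4]
orientation: [[-0.983, -0.184, 0.002], [-0.184, 0.983, 0.002], [-0.002, 0.001, -1.0]]
ft_force: [0.8, -0.5, 2.6]
opening: 0.262
gripper_force: 71.6
```

Call:
arm_command(increments=[[[0,0,-0.1,0,0,0,0.1],[0,0,-0.3,0,0,0,0.1],[0,0,-0.6,0,0,0,0.1],[0,0,-0.8,0,0,0,0.1],[0,0,-0.8,0,0,0,0.1],[0,0,-0.8,0,0,0,0.1],[0,0,-0.8,0,0,0,0.1],[0,0,-0.8,0,0,0,0.1]]])

```text
clock: 35.45
ee_pos: [516.2, 393.0, 295.6]
orientation: [[-0.983, -0.184, -0.002], [-0.184, 0.983, -0.002], [0.002, -0.001, -1.0]]
ft_force: [-0.8, 0.3, -2.2]
opening: 0.263
gripper_force: 71.1
```

```bash
cat >> h.py <<'E'
TIP=np.array([135.5,0,166.4])
def rodplan(y,up=0,dx=0,dz=0):
    Rt=np.stack([-Y,np.cross([0,0,-1.],-Y),[0,0,-1.]],1)
    T=chute(16,y,22)+dx*U+np.array([0,0,dz+up]); G=T-Rt@TIP; plan(G,Rt,0)
E
python3 - <<'E'
from h import *
rodplan(84,40)
E
```

```text
t 35.5 at [516.2 393.  295.6] goal [672.3 164.1 275.8] d [-0.743 -1.691  0.133] rot [-0.001 -0.001  0.047] F [-0.8  0.3 -2.2] open 0.263
```

Call:
arm_command(increments=[[[0,-0.2,0,0,0,0,0.1],[0,-0.5,0,0,0,0,0.1],[0,-0.8,0,0,0,0.047,0.1],[0,-1,0,0,0,0.047,0.1],[-0.1,-1,0,0,0,0.047,0.1],[-0.2,-1,0,0,0,0.047,0.1],[-0.2,-1,0,0,0,0.047,0.1],[-0.2,-1,0,0,0,0.047,0.1]]])

```text
clock: 36.25
ee_pos: [573.1, 252.1, 296.6]
orientation: [[-0.996, -0.087, -0.002], [-0.087, 0.996, 0.001], [0.001, 0.001, -1.0]]
ft_force: [-0.9, 0.4, -0.9]
opening: 0.261
gripper_force: 71.1
```

Run:
```python
from h import *
rodplan(84,15)
```

```text
t 36.2 at [573.1 252.1 296.6] goal [672.3 164.1 250.8] d [-0.609 -0.642  0.304] rot [ 0.    -0.001  0.001] F [-0.9  0.4 -0.9] open 0.261
```

Call:
arm_command(increments=[[[-0.2,-0.2,0,0,0,0,0.1],[-0.4,-0.4,0,0,0,0,0.1],[-0.6,-0.64,0,0,0,0,0.1],[-0.61,-0.64,0.1,0,0,0,0.1],[-0.61,-0.64,0.2,0,0,0,0.1],[-0.61,-0.64,0.3,0,0,0,0.1],[-0.61,-0.64,0.3,0,0,0,0.1],[-0.61,-0.64,0.3,0,0,0,0.1]]])

```text
clock: 37.05
ee_pos: [671.7, 166.3, 252.1]
orientation: [[-0.996, -0.09, -0.001], [-0.09, 0.996, 0.001], [0.001, 0.001, -1.0]]
ft_force: [0.3, 0.7, -1.3]
opening: 0.263
gripper_force: 71.1
```

Run:
```python
from h import *
rodplan(84,15)
a=shot('top','top13');b=shot('side','side13')
A=cv2.resize(a['frame'][175:240,185:240],None,fx=7,fy=7,interpolation=2);B=cv2.resize(b['frame'][200:280,225:280],None,fx=7,fy=7,interpolation=2)
c=np.zeros((560,800,3),np.uint8);c[:A.shape[0],:A.shape[1]]=A;c[:B.shape[0],400:400+B.shape[1]]=B
c=cv2.convertScaleAbs(c,alpha=1.4)
cv2.imwrite('pics/v10.png',c)
s=ctrl.observe();Rm=np.array(s['orientation']);p=np.array(s['ee_pos']);t=p+Rm@TIP
print('tip',t,proj(a,t),proj(b,t),'eye',proj(a,chute(16,44,22)),proj(b,chute(16,44,22)))
```

```text
t 37.0 at [671.7 166.3 252.1] goal [672.3 164.1 250.8] d [-0.003 -0.015  0.008] rot [ 0.001 -0.     0.002] F [ 0.3  0.7 -1.3] open 0.263
tip [538.20911073 154.25429856  86.96473562] [202.89725499 187.48897606] [226.78743178 234.95419595] eye [205.15901357 202.2855126 ] [243.32184167 244.52271336]
```

View pics/v10.png

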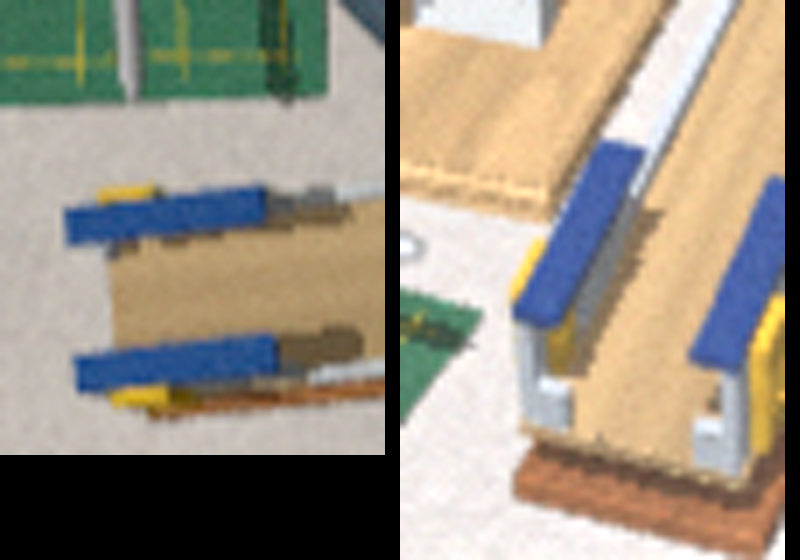

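The top crop shows the rod tip at (131,100), with the near lug's top edge spanning x≈98–160 and y≈185–205. The side crop shows the tip at (420,245). I'll refine this with masks.

Run:
```python
from h import *
a=load('top13');t0=load('top0');b=load('side13')
for nm,d in(('13',a),('0',t0)):
    hsv=cv2.cvtColor(d['frame'],cv2.COLOR_BGR2HSV)
    m=cv2.inRange(hsv,(20,150,90),(32,255,255))
    for v0,v1 in((196,206),(225,236)):
        ys,xs=np.nonzero(m[v0:v1,190:220]); print(nm,'lug',xs.min()+190,xs.max()+190,xs.mean()+190,'v',ys.mean()+v0,ys.min()+v0,ys.max()+v0,len(xs))
for y in(41,-41): print('pred lug',[proj(a,chute(16,y,h)).round(1).tolist() for h in(22,30,35)])
f=a['frame'].astype(int)
for v in range(176,190): print(v,[int(x) for x in f[v,197:210,2]])
hsv=cv2.cvtColor(b['frame'],cv2.COLOR_BGR2HSV);m=cv2.inRange(hsv,(20,150,90),(32,255,255))[225:275,230:300]
n,l,st,ce=cv2.connectedComponentsWithStats(m)
for i in range(1,n):
    if st[i,4]>8: print('side yellow',st[i]+[230,225,0,0,0],ce[i]+[230,225])
for y,ss in((44,16),(-44,16)):
    print('side pred lug corners',[(ss+q,h,proj(b,chute(ss+q,y,h)).round(1).tolist()) for q in(-13,13) for h in(9,35)])
```

```text
13 lug 200 205 202.14285714285714 v 202.14285714285714 202 203 7
13 lug 201 208 204.58823529411765 v 231.41176470588235 230 232 17
0 lug 199 205 201.75 v 202.25 202 203 8
0 lug 201 208 204.72222222222223 v 231.33333333333334 230 232 18
pred lug [[205.2, 203.3], [204.4, 202.9], [203.9, 202.7]]
pred lug [[207.1, 231.3], [206.3, 231.2], [205.8, 231.1]]
176 [46, 44, 42, 48, 95, 125, 105, 69, 44, 43, 46, 41, 45]
177 [43, 44, 45, 48, 83, 127, 105, 68, 37, 42, 43, 40, 47]
178 [46, 43, 35, 43, 82, 127, 108, 74, 44, 38, 41, 49, 46]
179 [45, 38, 42, 44, 76, 125, 108, 75, 48, 42, 43, 47, 50]
180 [41, 42, 42, 44, 68, 125, 110, 77, 44, 42, 33, 42, 46]
181 [41, 39, 44, 38, 67, 123, 113, 81, 48, 46, 47, 48, 44]
182 [45, 42, 41, 64, 70, 123, 115, 85, 53, 64, 85, 79, 81]
183 [62, 59, 62, 73, 75, 125, 115, 84, 50, 60, 77, 81, 77]
184 [64, 58, 62, 62, 67, 125, 117, 90, 54, 43, 44, 42, 47]
185 [39, 46, 42, 48, 53, 127, 118, 84, 50, 41, 42, 39, 41]
186 [41, 40, 43, 39, 49, 113, 123, 89, 50, 41, 41, 43, 45]
187 [39, 44, 43, 40, 47, 74, 124, 90, 44, 43, 40, 43, 49]
188 [44, 43, 37, 42, 37, 58, 113, 84, 43, 43, 42, 43, 39]
189 [69, 69, 70, 68, 69, 71, 104, 92, 86, 84, 86, 88, 108]
side yellow [275 243   6  21  65] [277.03076923 252.96923077]
side pred lug corners [(3, 9, [241.6, 252.3]), (3, 35, [240.9, 244.7]), (29, 9, [245.7, 244.4]), (29, 35, [245.0, 236.8])]
side pred lug corners [(3, 9, [277.5, 261.4]), (3, 35, [277.4, 253.8]), (29, 9, [281.0, 253.1]), (29, 35, [281.0, 245.5])]
```

```bash
sed -i 's/^TIP=.*/TIP=np.array([138.5,-0.5,166.4])/' h.py
python3 - <<'E'
from h import *
a=load('top13');b=load('side13')
s=ctrl.observe();Rm=np.array(s['orientation']);p=np.array(s['ee_pos'])
for k in(0,12,24,36): t=p+Rm@(TIP-[k,0,0]);print(k,proj(a,t).round(2),proj(b,t).round(2))
f=b['frame'].astype(int)
for u in(218,221,224,226,227,228): print(u,[int(x) for x in f[222:244,u,2]])
rodplan(54,0)
E
```

```text
0 [203.14 188.49] [228.05 235.12]
12 [202.85 184.44] [223.35 233.98]
24 [202.57 180.42] [218.69 232.84]
36 [202.28 176.41] [214.06 231.72]
218 [202, 166, 143, 157, 166, 177, 177, 175, 170, 142, 161, 167, 130, 128, 147, 176, 165, 90, 58, 63, 59, 63]
221 [174, 192, 159, 142, 155, 168, 173, 169, 175, 171, 140, 168, 169, 152, 134, 170, 177, 166, 88, 58, 62, 61]
224 [153, 189, 177, 165, 156, 159, 179, 178, 181, 170, 150, 146, 169, 174, 148, 154, 176, 183, 168, 77, 57, 61]
226 [164, 175, 191, 162, 147, 161, 173, 177, 176, 174, 169, 146, 159, 175, 148, 157, 177, 178, 177, 131, 69, 59]
227 [160, 161, 199, 168, 151, 167, 170, 176, 174, 176, 177, 165, 131, 139, 134, 156, 175, 176, 171, 137, 64, 61]
228 [161, 167, 197, 167, 153, 159, 165, 176, 177, 174, 175, 172, 152, 142, 156, 169, 177, 178, 176, 165, 90, 60]
t 37.1 at [672.8 166.  253.7] goal [645.4 162.3 235.8] d [ 0.185 -0.009  0.118] rot [0.001 0.001 0.002] F [ 0.7 -0.5 -1.1] open 0.261
```

Call:
arm_command(increments=[[[0,-0.009,0.05,0,0,0.002,0.1],[0.05,-0.009,0.1,0,0,0.002,0.1],[0.1,-0.009,0.115,0,0,0.002,0.1],[0.15,-0.009,0.115,0,0,0.002,0.1],[0.18,-0.009,0.115,0,0,0.002,0.1],[0.18,-0.009,0.115,0,0,0.002,0.1],[0.18,-0.009,0.115,0,0,0.002,0.1],[0.18,-0.009,0.115,0,0,0.002,0.1]]])

```text
clock: 37.95
ee_pos: [646.9, 160.8, 236.0]
orientation: [[-0.997, -0.082, 0.002], [-0.082, 0.997, 0.001], [-0.002, 0.001, -1.0]]
ft_force: [0.4, 0.5, -0.4]
opening: 0.262
gripper_force: 71.1
```

Run:
```python
from h import *
rodplan(54,0)
a=shot('top','top14');b=shot('side','side14')
rodplan(30,0)
s=ctrl.observe();Rm=np.array(s['orientation']);p=np.array(s['ee_pos']);t=p+Rm@TIP;print(chutexyz(t))
for k in(0,6,24): t=p+Rm@(TIP-[k,0,0]);print(k,proj(a,t).round(2),proj(b,t).round(2))
f=a['frame'].astype(int)
for v in range(190,204,1): print(v,[int(x) for x in f[v,198:211,2]])
```

```text
t 38.0 at [646.9 160.8 236. ] goal [645.4 162.3 235.8] d [0.01  0.011 0.001] rot [ 0.     0.001 -0.002] F [ 0.4  0.5 -0.4] open 0.262
t 38.0 at [646.9 160.8 235.8] goal [621.5 160.2 235.8] d [ 0.169  0.01  -0.001] rot [ 0.001  0.001 -0.002] F [ 0.2  1.  -1.5] open 0.264
[16.87169028 55.72301421 21.52818415]
0 [205.22 198.34] [238.83 243.25]
6 [205.09 196.32] [236.48 242.65]
24 [204.7  190.32] [229.46 240.88]
190 [118, 114, 116, 119, 118, 101, 125, 118, 85, 86, 123, 136, 137]
191 [140, 133, 136, 140, 137, 126, 123, 117, 85, 93, 134, 139, 139]
192 [137, 136, 135, 138, 136, 138, 121, 117, 86, 81, 134, 136, 138]
193 [136, 136, 136, 137, 135, 136, 126, 116, 86, 87, 139, 136, 136]
194 [138, 136, 137, 135, 134, 137, 130, 119, 88, 84, 138, 136, 138]
195 [139, 134, 131, 136, 136, 134, 127, 122, 97, 83, 134, 134, 136]
196 [137, 136, 135, 138, 137, 137, 118, 127, 95, 93, 136, 135, 135]
197 [135, 136, 138, 139, 138, 138, 124, 121, 93, 109, 135, 134, 134]
198 [135, 136, 139, 140, 141, 138, 136, 123, 119, 129, 137, 138, 137]
199 [133, 135, 137, 137, 139, 139, 134, 138, 138, 136, 135, 137, 139]
200 [133, 134, 136, 138, 139, 136, 134, 134, 136, 134, 136, 139, 140]
201 [134, 137, 138, 137, 143, 144, 144, 146, 135, 115, 129, 137, 139]
202 [137, 149, 148, 150, 153, 153, 156, 140, 114, 71, 96, 109, 104]
203 [120, 128, 119, 121, 118, 119, 117, 92, 67, 39, 37, 44, 28]
```

Call:
arm_command(increments=[[[0,0.014,0,0,0,-0.002,0.1],[0,0.014,0,0,0,-0.002,0.1],[0.03,0.014,0,0,0,-0.002,0.1],[0.06,0.014,0,0,0,-0.002,0.1],[0.09,0.014,0,0,0,-0.002,0.1],[0.12,0.014,0,0,0,-0.002,0.1],[0.15,0.014,0,0,0,-0.002,0.1],[0.16,0.014,0,0,0,-0.002,0.1]]])

```text
clock: 38.85
ee_pos: [621.7, 160.9, 235.5]
orientation: [[-0.996, -0.087, 0.001], [-0.087, 0.996, 0.001], [-0.001, 0.001, -1.0]]
ft_force: [0.2, -0.8, -1.4]
opening: 0.264
gripper_force: 71.1
```

Run:
```python
from h import *
rodplan(0,0)
b=shot('side','side15')
s=ctrl.observe();Rm=np.array(s['orientation']);p=np.array(s['ee_pos']);t=p+Rm@TIP;print(chutexyz(t),np.round(s['wrist_torque'],2))
```

```text
t 38.9 at [621.7 160.9 235.5] goal [591.6 157.6 235.8] d [ 0.202 -0.004 -0.003] rot [0.    0.    0.001] F [ 0.2 -0.8 -1.4] open 0.264
[15.3707365  30.52727137 21.65298977] [-0.04  0.01  0.01]
```

Call:
arm_command(increments=[[[0.04,-0.002,0,0,0,0,0.1],[0.08,-0.004,0,0,0,0,0.1],[0.12,-0.004,0,0,0,0,0.1],[0.16,-0.004,0,0,0,0,0.1],[0.2,-0.004,0,0,0,0,0.1],[0.25,-0.004,0,0,0,0,0.1],[0.3,-0.004,0,0,0,0,0.1],[0.34,-0.004,0,0,0,0,0.1]]])

```text
clock: 39.7
ee_pos: [570.8, 155.9, 235.4]
orientation: [[-0.996, -0.087, 0.001], [-0.087, 0.996, 0.001], [-0.001, 0.001, -1.0]]
ft_force: [0.2, 0.7, -1.2]
opening: 0.272
gripper_force: 71.1
```

Run:
```python
from h import *
rodplan(-44,0)
a=shot('top','top16');b=shot('side','side16')
s=ctrl.observe();Rm=np.array(s['orientation']);p=np.array(s['ee_pos']);t=p+Rm@TIP;print(chutexyz(t),np.round(s['wrist_torque'],2),proj(a,t))
A=cv2.resize(a['frame'][175:240,185:240],None,fx=7,fy=7,interpolation=2);B=cv2.resize(b['frame'][200:280,225:280],None,fx=7,fy=7,interpolation=2)
c=np.zeros((560,800,3),np.uint8);c[:A.shape[0],:A.shape[1]]=A;c[:B.shape[0],400:400+B.shape[1]]=B
c=cv2.convertScaleAbs(c,alpha=1.4)
cv2.imwrite('pics/v11.png',c)
```

```text
t 39.7 at [570.8 155.9 235.4] goal [547.7 153.9 235.8] d [ 0.154  0.    -0.003] rot [0.    0.    0.001] F [ 0.2  0.7 -1.2] open 0.272
[ 15.98810249 -21.03169503  21.41198174] [-0.05 -0.02 -0.05] [206.72779396 224.44998535]
```

View pics/v11.png

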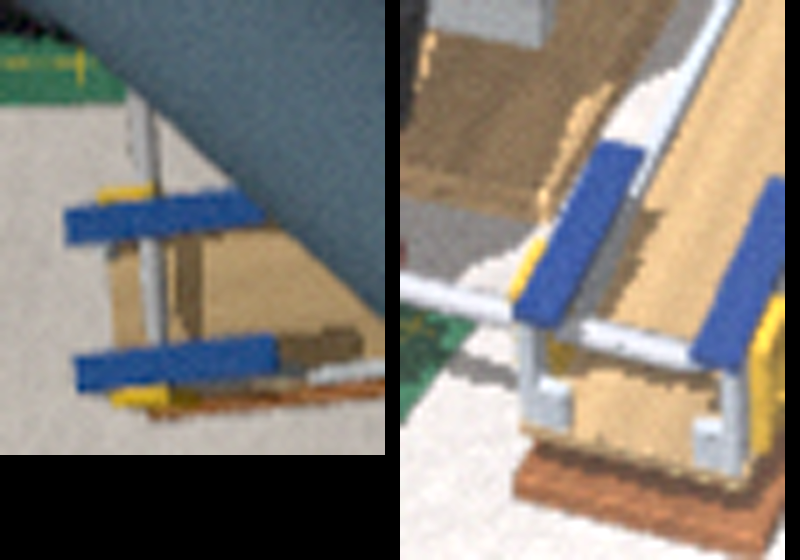

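The rod crosses the chute at about (150,290) in the top crop, heading into the far lug with no force. Continuing.

Call:
arm_command(increments=[[[0.03,0,0,0,0,0,0.1],[0.06,0,0,0,0,0,0.1],[0.1,0,0,0,0,0,0.1],[0.14,0,0,0,0,0,0.1],[0.18,0,0,0,0,0,0.1],[0.22,0,0,0,0,0,0.1],[0.26,0,0,0,0,0,0.1],[0.3,0,0,0,0,0,0.1]]])

```text
clock: 40.6
ee_pos: [526.3, 152.0, 235.4]
orientation: [[-0.996, -0.087, 0.001], [-0.087, 0.996, 0.001], [-0.001, 0.001, -1.0]]
ft_force: [-0.1, -0.1, -1.6]
opening: 0.265
gripper_force: 71.1
```

Run:
```python
from h import *
rodplan(-68,0)
a=shot('top','top17');b=shot('side','side17')
s=ctrl.observe();Rm=np.array(s['orientation']);p=np.array(s['ee_pos']);t=p+Rm@TIP;print(chutexyz(t),np.round(s['wrist_torque'],2),proj(a,t),proj(b,t))
A=cv2.resize(a['frame'][175:245,185:240],None,fx=7,fy=7,interpolation=2);B=cv2.resize(b['frame'][205:285,225:290],None,fx=6,fy=6,interpolation=2)
c=np.zeros((560,800,3),np.uint8);c[:A.shape[0],:A.shape[1]]=A;c[:B.shape[0],400:400+B.shape[1]]=B
c=cv2.convertScaleAbs(c,alpha=1.4)
cv2.imwrite('pics/v12.png',c)
```

```text
t 40.6 at [526.3 152.  235.4] goal [523.8 151.8 235.8] d [ 0.017  0.001 -0.003] rot [0.    0.001 0.001] F [-0.1 -0.1 -1.6] open 0.265
[ 16.05650815 -65.97647727  21.32231204] [-0.02 -0.01  0.01] [207.8266997  240.05081881] [288.53676975 255.92128699]
```

View pics/v12.png

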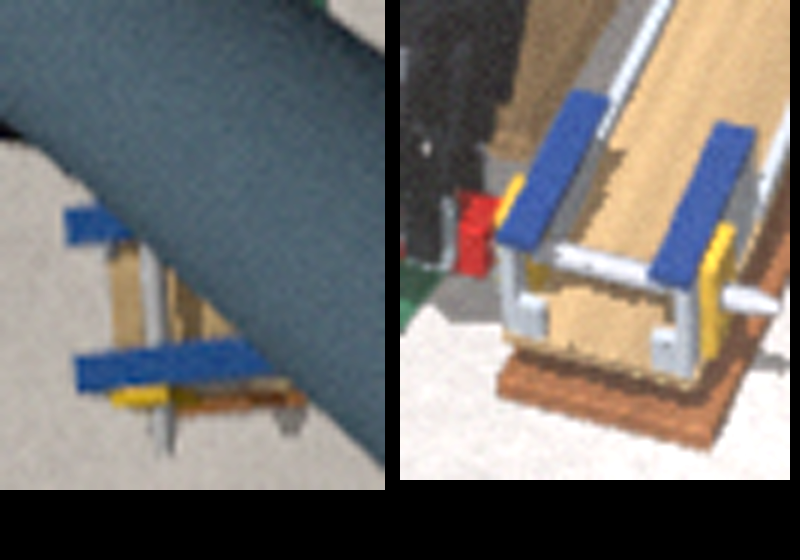

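The tip sticks out of the far lug (top crop ≈(165,455), about 22 mm beyond the outer face) and the handle sits just short of the near lug. Releasing.

Call:
arm_command(increments=[[[0,0,0.01,0,0,0,0.1],[0,0,0.015,0,0,0,0.35],[0,0,0.015,0,0,0,0.6],[0,0,0.015,0,0,0,0.7],[0,0,0.015,0,0,0,0.7],[0,0,-0.1,0,0,0,0.7],[0,0,-0.4,0,0,0,0.7],[0,0,-0.7,0,0,0,0.7]]])

```text
clock: 41.5
ee_pos: [526.2, 151.9, 341.8]
orientation: [[-0.996, -0.087, -0.001], [-0.087, 0.996, 0.001], [0.001, 0.001, -1.0]]
ft_force: [0.8, -0.5, 0.5]
opening: 0.701
gripper_force: 0.0
```

Call:
arm_command(increments=[[[0,-0.2,-0.1,0,0,0,1],[0,-0.6,-0.1,0,0,0.75,1],[0,-1,-0.1,0,0,0.75,1],[0,-1,-0.1,0,0,0.75,1],[0,-1,-0.1,0,0,0.75,1],[0,-1,-0.1,0,0,0.75,1],[0,-1,-0.1,0,0,0.75,1],[0,-1,-0.1,0,0,0.75,1]]])

```text
clock: 42.3
ee_pos: [539.7, 2.9, 356.7]
orientation: [[-0.566, 0.824, 0.003], [0.824, 0.566, 0.001], [-0.001, 0.003, -1.0]]
ft_force: [0.4, -1.1, -0.3]
opening: 0.996
gripper_force: 0.0
```

Run:
```python
from h import *
a=shot('top','top18');b=shot('side','side18')
plan([645,-121,38.5+70],down(7))
hsv=cv2.cvtColor(a['frame'],cv2.COLOR_BGR2HSV)
A=cv2.resize(a['frame'][110:250,150:350],None,fx=4,fy=4,interpolation=2)
cv2.imwrite('pics/v13.png',A)
m=cv2.inRange(hsv,(0,0,105),(180,45,255))[130:190,245:345];n,l,st,ce=cv2.connectedComponentsWithStats(m)
i=1+np.argmax(st[1:,4]);print(st[i]+[245,130,0,0,0],ce[i]+[245,130],onz(a,*(ce[i]+[245,130]),52))
c=[k for k in cv2.findContours((l==i).astype(np.uint8),0,1)[0]];print(cv2.minAreaRect(max(c,key=cv2.contourArea)))
hb=cv2.cvtColor(b['frame'],cv2.COLOR_BGR2HSV);mr=cv2.inRange(hb,(0,150,50),(8,255,255))[200:300,180:260];ys,xs=np.nonzero(mr);print('red',len(xs),xs.mean()+180,ys.mean()+200)
```

```text
t 42.4 at [539.7   3.  356.6] goal [ 645.  -121.   263.5] d [-1.079  0.102  0.622] rot [0.001 0.    0.232] F [ 0.1  0.2 -0.2] open 0.999
[292 145  17  19 219] [300.47031963 153.07305936] [ 650.84523047 -137.44659295   52.        ]
((54.91891860961914, 24.513511657714844), (19.070281982421875, 14.138313293457031), 80.53767395019531)
red 286 226.7097902097902 243.85314685314685
```

View pics/v13.png

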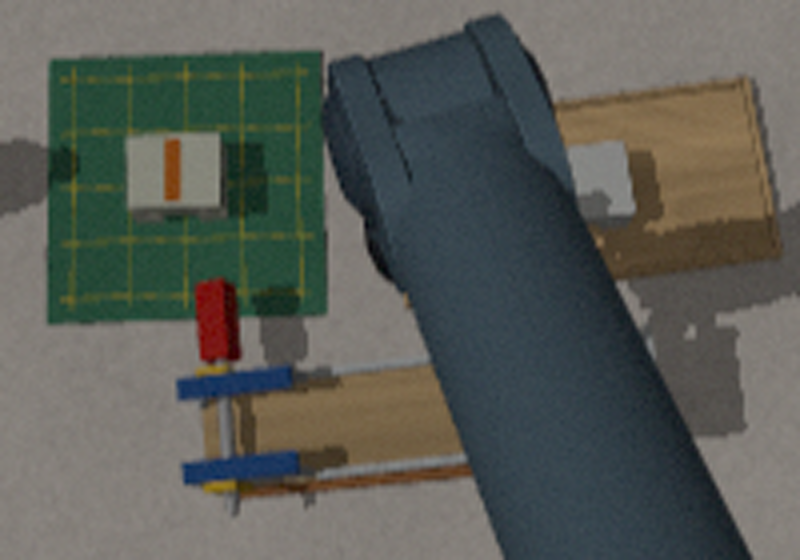

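The rod stays through both lugs with its end out at (235,505), the jam block is near the mat's middle, and the sound block is in the tray. Going back to the sound block's known placing pose.

Call:
arm_command(increments=[[[-0.3,0,0,0,0,0.232,1],[-0.7,0.05,0,0,0,0.232,1],[-1,0.1,0,0,0,0.232,1],[-1,0.1,0,0,0,0.232,1],[-1,0.1,0.2,0,0,0.232,1],[-1,0.1,0.2,0,0,0.232,1],[-1,0.1,0.2,0,0,0.232,1],[-1,0.1,0.2,0,0,0.232,1]]])

```text
clock: 43.2
ee_pos: [637.8, -111.2, 326.7]
orientation: [[-0.124, 0.992, 0.003], [0.992, 0.124, 0.001], [0.001, 0.003, -1.0]]
ft_force: [-0.6, 0.4, 0.6]
opening: 1.003
gripper_force: 0.0
```

Run:
```python
from h import *
plan([645.8,-121.7,39],down(7))
```

```text
t 43.2 at [ 637.8 -111.2  326.7] goal [ 645.8 -121.7  194. ] d [-0.077  0.042  0.885] rot [ 0.001 -0.     0.001] F [-0.6  0.4  0.6] open 1.003
```

Call:
arm_command(increments=[[[-0.07,0.04,0.1,0,0,0,1],[-0.077,0.042,0.3,0,0,0,1],[-0.077,0.042,0.5,0,0,0,1],[-0.077,0.042,0.7,0,0,0,1],[-0.077,0.042,0.82,0,0,0,1],[-0.077,0.042,0.875,0,0,0,1],[-0.077,0.042,0.875,0,0,0,1],[-0.077,0.042,0.875,0,0,0,1]]])

```text
clock: 44.0
ee_pos: [646.4, -122.6, 195.7]
orientation: [[-0.122, 0.993, 0.004], [0.993, 0.122, 0.001], [0.0, 0.004, -1.0]]
ft_force: [0.3, -0.4, 1.1]
opening: 1.001
gripper_force: 0.0
```

Call:
arm_command(increments=[[[0,0,0,0,0,0,0.7],[0,0,0,0,0,0,0.5],[0,0,0,0,0,0,0.3],[0,0,0,0,0,0,0.3],[0,0,0,0,0,0,0.3],[0,0,0,0,0,0,0.3],[0,0,0,0,0,0,0.3],[0,0,0,0,0,0,0.3]]], grip_force=40)

```text
clock: 44.8
ee_pos: [646.4, -122.8, 195.7]
orientation: [[-0.121, 0.993, 0.004], [0.993, 0.121, 0.0], [-0.0, 0.004, -1.0]]
ft_force: [-0.3, 0.2, 5.9]
opening: 0.668
gripper_force: 45.3
```

Run:
```python
from h import *
plan([645.8,-121.7,39],down(7))
```

```text
t 44.8 at [ 646.4 -122.8  195.7] goal [ 645.8 -121.7  194. ] d [ 0.008 -0.003  0.012] rot [ 0.002  0.    -0.   ] F [-0.3  0.2  5.9] open 0.668
```

Call:
arm_command(increments=[[[0,0,-0.1,0,0,0,0.3],[0,0,-0.4,0,0,0,0.3],[0,0,-0.7,0,0,0,0.3],[0,0,-1,0,0,0,0.3],[0,0,-1,0,0,0,0.3],[0,0,-1,0,0,0,0.3],[0,0,-1,0,0,0,0.3],[0,0,-1,0,0,0,0.3]]])

```text
clock: 45.6
ee_pos: [644.1, -123.0, 341.3]
orientation: [[-0.121, 0.993, -0.004], [0.993, 0.121, 0.002], [0.002, -0.004, -1.0]]
ft_force: [-0.3, -0.5, -2.0]
opening: 0.669
gripper_force: 44.6
```

Run:
```python
from h import *
plan(chute(198,0,35+70),RC)
```

```text
t 45.6 at [ 644.1 -123.   341.3] goal [465.4   7.9 335.4] d [ 1.011 -1.076  0.045] rot [-0.    -0.084  0.017] F [-0.3 -0.5 -2. ] open 0.669
```

Call:
arm_command(increments=[[[0.25,-0.25,0,0,0,0,0.3],[0.5,-0.5,0,0,-0.04,0.01,0.3],[0.8,-0.8,0,0,-0.084,0.017,0.3],[1,-1,0,0,-0.084,0.017,0.3],[1,-1,0,0,-0.084,0.017,0.3],[1,-1,0,0,-0.084,0.017,0.3],[1,-1,0,0,-0.084,0.017,0.3],[1,-1,0,0,-0.084,0.017,0.3]]])

```text
clock: 46.4
ee_pos: [479.6, 6.2, 343.9]
orientation: [[-0.081, 0.997, 0.019], [0.981, 0.083, -0.173], [-0.174, 0.005, -0.985]]
ft_force: [1.0, -0.8, -1.9]
opening: 0.669
gripper_force: 44.6
```

Run:
```python
from h import *
plan(chute(198,0,35+10),RC)
```

```text
t 46.4 at [479.6   6.2 343.9] goal [466.3  -2.5 276.3] d [ 0.029 -0.095  0.452] rot [ 0.002 -0.    -0.002] F [ 1.  -0.8 -1.9] open 0.669
```

Call:
arm_command(increments=[[[0.029,-0.095,0,0.002,0,-0.002,0.3],[0.029,-0.095,0.1,0.002,0,-0.002,0.3],[0.029,-0.095,0.25,0.002,0,-0.002,0.3],[0.029,-0.095,0.38,0.002,0,-0.002,0.3],[0.029,-0.095,0.43,0.002,0,-0.002,0.3],[0.029,-0.095,0.44,0.002,0,-0.002,0.3],[0.029,-0.095,0.44,0.002,0,-0.002,0.3],[0.029,-0.095,0.44,0.002,0,-0.002,0.3]]])

```text
clock: 47.2
ee_pos: [465.5, -0.3, 278.9]
orientation: [[-0.088, 0.996, 0.017], [0.981, 0.09, -0.173], [-0.174, 0.001, -0.985]]
ft_force: [0.2, 0.5, -1.5]
opening: 0.67
gripper_force: 44.5
```

Run:
```python
from h import *
plan(chute(198,0,35),RC)
```

```text
t 47.2 at [ 4.655e+02 -3.000e-01  2.789e+02] goal [466.5  -4.2 266.5] d [-0.012  0.004  0.086] rot [0.001 0.    0.002] F [ 0.2  0.5 -1.5] open 0.67
```

Call:
arm_command(increments=[[[-0.005,0.004,0.02,0,0,0.002,0.3],[-0.012,0.004,0.04,0,0,0.002,0.3],[-0.012,0.004,0.06,0,0,0.002,0.3],[-0.012,0.004,0.07,0,0,0.002,0.3],[-0.012,0.004,0.07,0,0,0.002,0.3],[-0.012,0.004,0.07,0,0,0.002,0.3],[-0.012,0.004,0.07,0,0,0.002,0.3],[-0.012,0.004,0.07,0,0,0.002,0.3]]])

```text
clock: 48.0
ee_pos: [465.9, -4.0, 268.2]
orientation: [[-0.084, 0.996, 0.015], [0.981, 0.085, -0.173], [-0.174, 0.001, -0.985]]
ft_force: [1.2, 0.1, -1.2]
opening: 0.67
gripper_force: 44.5
```

Call:
arm_command(increments=[[[0,0,0.005,0,0,0,0.3],[0,0,0.01,0,0,0,0.3],[0,0,0.01,0,0,0,0.3],[0,0,0.01,0,0,0,0.3],[0,0,0.01,0,0,0,0.3],[0,0,0.01,0,0,0,0.3],[0,0,0.01,0,0,0,0.3],[0,0,0.01,0,0,0,0.3]]])

```text
clock: 48.8
ee_pos: [465.9, -4.3, 266.7]
orientation: [[-0.084, 0.996, 0.015], [0.981, 0.085, -0.173], [-0.174, 0.0, -0.985]]
ft_force: [-0.2, -0.8, -1.6]
opening: 0.668
gripper_force: 44.6
```

Run:
```python
from h import *
plan(chute(198,0,35),RC)
```

```text
t 48.8 at [465.9  -4.3 266.7] goal [466.5  -4.2 266.5] d [0.001 0.004 0.001] rot [ 0.  0. -0.] F [-0.2 -0.8 -1.6] open 0.668
```

Call:
arm_command(increments=[[[0,0.002,0.005,0,0,0,0.3],[0,0.004,0.01,0,0,0,0.3],[0,0.004,0.01,0,0,0,0.3],[0,0.004,0.01,0,0,0,0.3],[0,0.004,0.01,0,0,0,0.3],[0,0.004,0.01,0,0,0,0.3],[0,0.004,0.01,0,0,0,0.3],[0,0.004,0.01,0,0,0,0.3]]])

```text
clock: 49.6
ee_pos: [466.2, -4.0, 266.6]
orientation: [[-0.084, 0.996, 0.014], [0.981, 0.085, -0.175], [-0.176, -0.001, -0.984]]
ft_force: [-6.6, 1.6, 12.4]
opening: 0.671
gripper_force: 46.1
```

Call:
arm_command(increments=[[[0,0,0.003,0,0,0,0.3],[0,0,0.005,0,0,0,0.3],[0,0,0.005,0,0,0,0.3],[0,0,0.005,0,0,0,0.3],[0,0,0.005,0,0,0,0.3],[0,0,0.005,0,0,0,0.3],[0,0,0.005,0,0,0,0.3],[0,0,0.005,0,0,0,0.3]]])

```text
clock: 50.4
ee_pos: [466.3, -3.9, 266.5]
orientation: [[-0.084, 0.996, 0.013], [0.981, 0.085, -0.176], [-0.177, -0.002, -0.984]]
ft_force: [-8.1, 1.6, 16.9]
opening: 0.671
gripper_force: 47.0
```

Call:
arm_command(increments=[[[0,0,-0.015,0,0,0,0.3],[0,0,-0.015,0,0,0,0.8],[0,0,-0.015,0,0,0,1],[0,0,-0.015,0,0,0,1],[0,0,-0.015,0,0,0,1],[0,0,-0.2,0,0,0,1],[0,0,-0.5,0,0,0,1],[0,0,-0.8,0,0,0,1]]])

```text
clock: 51.2
ee_pos: [464.1, 16.1, 382.9]
orientation: [[-0.084, 0.996, 0.012], [0.981, 0.085, -0.173], [-0.173, -0.002, -0.985]]
ft_force: [1.4, -0.6, 0.3]
opening: 0.996
gripper_force: 0.0
```

Call:
arm_command(increments=[[[-0.4,0,-0.4,0,0,0,1],[-0.8,0,-0.5,0,0,0,1],[-1,0,-0.5,0,0,0,1],[-1,0,-0.5,0,0,0,1],[-1,0,-0.5,0,0,0,1],[-1,0,-0.5,0,0,0,1],[-1,0,-0.5,0,0,0,1],[-1,0,-0.5,0,0,0,1]]])

```text
clock: 52.0
ee_pos: [476.0, -116.1, 481.5]
orientation: [[-0.088, 0.996, 0.014], [0.981, 0.089, -0.173], [-0.173, -0.001, -0.985]]
ft_force: [-0.1, 0.2, -0.3]
opening: 0.998
gripper_force: 0.0
```

Run:
```python
from h import *
a=shot('top','top20');b=shot('side','side20')
A=cv2.resize(a['frame'][110:245,110:330],None,fx=2.2,fy=2.2,interpolation=2);B=cv2.resize(b['frame'][160:290,225:305],None,fx=3.9,fy=3.9,interpolation=2)
c=np.zeros((520,800,3),np.uint8);c[:A.shape[0],:A.shape[1]]=A;c[:B.shape[0],800-B.shape[1]:]=B
cv2.imwrite('pics/v14.png',cv2.convertScaleAbs(c,alpha=1.2))
```

```text
(no output)
```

View pics/v14.png

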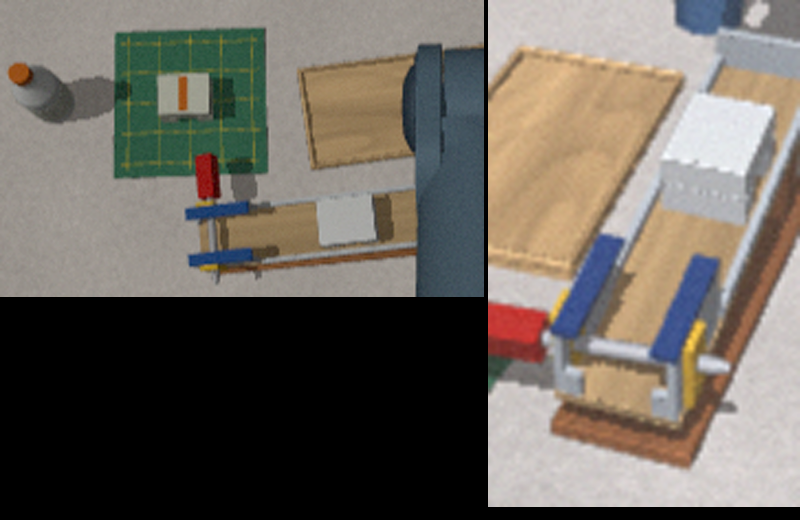

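The picture shows the rod through both lugs, the jam block on the mat, and the sound block on the deck above the hood. As a last check, I'll compare the sound block with its original pose, flat between the rails.

Run:
```python
from h import *
for n in('side0','side20'):
    d=load(n);m=cv2.inRange(cv2.cvtColor(d['frame'],cv2.COLOR_BGR2HSV),(0,0,195),(180,40,255))[170:225,262:305]
    m=cv2.morphologyEx(m,cv2.MORPH_OPEN,np.ones((3,3)))
    k,l,st,ce=cv2.connectedComponentsWithStats(m);i=1+np.argmax(st[1:,4]);print(n,st[i],ce[i])
    c=max(cv2.findContours((l==i).astype(np.uint8),0,1)[0],key=cv2.contourArea);print(cv2.approxPolyDP(cv2.convexHull(c),2,True)[:,0].tolist())
a=load('top20');b=load('side20')
A=(np.array([[318,199],[374,193],[376,240],[320,245]])+.5)/2.2-.5+[110,110]
print([chutexyz(onz(a,*p,120)).round(0).tolist() for p in A])
```

```text
Traceback (most recent call last):
ValueError: attempt to get argmax of an empty sequence
```

Run:
```python
from h import *
for n in('side0','side20'):
    d=load(n);g=d['frame'].astype(int);m=((g.min(2)>165)&(g.max(2)-g.min(2)<25)).astype(np.uint8)[170:225,262:305]
    m=cv2.morphologyEx(m,cv2.MORPH_OPEN,np.ones((5,5)))
    k,l,st,ce=cv2.connectedComponentsWithStats(m);i=1+np.argmax(st[1:,4]);print(n,st[i],ce[i])
    c=max(cv2.findContours((l==i).astype(np.uint8),0,1)[0],key=cv2.contourArea);print(cv2.approxPolyDP(cv2.convexHull(c),2,True)[:,0].tolist())
a=load('top20')
A=(np.array([[318,199],[374,193],[376,240],[320,245]])+.5)/2.2-.5+[110,110]
print([chutexyz(onz(a,*p,120)).round(0).tolist() for p in A])
```

```text
side0 [  9  14  25  20 381] [21.22047244 23.42257218]
[[15, 14], [33, 17], [28, 33], [9, 30]]
side20 [  9  14  26  20 385] [21.62337662 23.52987013]
[[15, 14], [34, 17], [28, 33], [9, 30]]
[[165.0, 29.0, 47.0], [236.0, 31.0, 35.0], [232.0, -29.0, 35.0], [162.0, -29.0, 48.0]]
```

The block is back within half a pixel of its original pose. Handing in.

```bash
python3 -c "
from cell import ctrl
print(ctrl.job_done())"
```

```text
the job is handed in; nothing more can be done
None
```

I handed the job in at about 52 s of the 210 s: the jammed block stands near the middle of the mat, the stop rod is through both eyelets with about 22 mm sticking out, and the one sound block present is back flat on the chute above the hood.

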